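# Gauge the soaking tank

## Robot

A 6-joint arm with a two-finger parallel gripper is mounted at the origin on the work surface. World frame = base frame: x ahead of the robot, y to its left, z up, the work surface at z = 0. Lengths are in m, angles in rad, forces in N, time in s.
With the tool pointing down it reaches from about 0.275 to 0.725 m from the base axis. Payload 5.6 kg.
Tool frame: the origin (TCP) lies on the centre line of the jaws, within the pads' length; the fingertips stand 22 mm ahead of it and the grasp point (between the pads) lies 3 mm ahead of it; z points along the fingers, y is the direction in which the jaws open and shut (so a half turn about z gives the same grasp; the last joint's range is limited). The gripper opens to 85 mm and grips with 20 to 120 N. Pads are 22 mm wide; open, the fingers measure 114 mm over their backs; the gripper's body (76 mm by 85 mm) begins 54 mm behind the grasp point. The pads swing forward as they close: fully open they stand 13 mm farther back than shut.
Start: joints at [0.285, 0.255, 0.108, 0, -1.424, -0.285], TCP at [0.55, 0, 0.253] pointing down, gripper open.
Joint ranges: [-2.95, 2.95], [-1.21, 1.97], [-1.09, 1.5], [-2.87, 1.71], [-2.94, -0.07], [-3.05, 3.05]. Speed limits (rad/s): [2.57, 2.57, 3.14, 3.14, 3.14, 3.14].

## Interface

Orientations are given as a unit quaternion [w, x, y, z].
In Python, from cell import * gives the robot as it stands.
- The arm moves only by the shell command python3 -m handwheel 'ROWS' [OPENING] [FORCE]. ROWS is a JSON object of lists of equal length, an entry for each row: "translation": the shift along the tool's x, y, z in m, a list of three; "twist": the turn about the tool's z in rad. In form: {"translation": [[dx, dy, dz], ...], "twist": [twist, ...]}. A call has 1 to 10 rows; each row is the pose to reach, as a shift and turn from the pose commanded when the call began, along the tool's axes at that moment; what a row does not reach only later rows make up. A row lasts 1/12 s, in which the tool goes at most 41.7 mm and 7.16 degrees, less where a joint would pass 70% of its speed; a pose out of reach is approached as far as the arm can. A call with a gripper value outside its range is refused whole. OPENING is the closure in counts, from 0 (fully open) to 255 (shut), set as the call begins (- or left out, the last holds). The fingers move at their own pace and stop on an object; FORCE is the grip in N (left out, the last holds). Time passes only in rows, so rows that repeat a pose let the fingers close. It gives the time, the measured TCP pose, the force and the opening at its end, in the units of the state.
- state(): the state, without advancing time (a new reading comes with each control period).
- grab_frame(name): name is "scene" or "side" or "wrist"; returns the picture (400x640x3 uint8, red, green, blue); there is no depth.
- camera_params(name): a dict with "K" (3x3 intrinsics, pixels), "view" (4x4, takes a point from world to camera coordinates); the wrist camera has in their place "mount" (4x4, takes a point from camera to tool coordinates, whose origin is the TCP and whose axes are the flange's). Camera axes: x right, y up, looking along -z (the intrinsics and any distortion apply to the point x, -y, -z); pixel columns grow to the right and rows downward; lengths in m; the calibration is good to about 2 mm. The wrist camera is an equidistant fisheye: a pixel r from the principal point sees the ray r / f radians off the axis. A picture is of the moment at which its call begins: read the wrist's pose just before it. camera_params takes no time and is no camera call.
- finish_job(): hands the job in, once; it reports no verdict.
The state is a dict: "t": time; "qpos": joint angles; "joint_vel": joint speeds; "tau": joint torques, N m; "position": TCP position; "orientation": TCP orientation; "force": force on the tool from outside, world axes, zero at the start; "torque": the same for the moment, N m; "opening": finger opening in m.
Only numpy, scipy, OpenCV 4.12 (cv2) and the standard library are available. Lean on these libraries where they do the work, as an engineer would, in place of code of your own. Each camera call takes 0.05 s, during which the arm holds its last target.

## Task

Swing the bar latch on the soaking tank's lid fully closed into its catch, then take the gauge rod by its wooden handle from its rest and slide it down the slanting guide tube on the tank until its collar stops on the tube's mouth. Draw it right out and finish still holding it in the gripper, level and still in the air, with its tip over the white drip tray, 5 to 20 cm above the tray, touching nothing else. Leave the latch closed and the other things on the bench where they are.

Things in the scene. Friction and masses are not known exactly. Their poses are not given: they have to be found in the camera images.
- latch (a joint): angle of the bar latch on the tank's top: 0 = closed, resting in its catch; it starts open at 0.9 to 1.5 rad. It turns level about a vertical pivot; seen from above it opens counter-clockwise, so it is closed by swinging it clockwise. About 0.5 N at the post moves it; it stays where it is left and stops firmly at 0.
- latch_post (a point): point on the latch's upright finger post, a round steel pin 12 mm in diameter at the end of the bar, standing 50 mm above the bar's underside; this point is on the pin's axis, 18 mm below the pin's top end, a good height to pinch it from above (pinch it or push it). The bar below it is 16 mm wide and its top lies 26 mm below this point; the tank's top is 41 mm below this point.
- latch_pivot (a point): point on the latch's vertical pivot axis, at the same height as latch_post and 115 mm from it. With the latch closed, the post lies from here along the tank's +y axis. The steel catch, 26 mm tall above the tank's top, stands over the bar 55 to 75 mm from this axis on that closed line, and its back post stands behind it on the tank's +x side.
- tank: fixed grey soaking tank with an aluminium lid, 286 x 244 mm, 160 mm tall; origin at the centre of its underside. Its x and y are level (only its place and its yaw change), z up; the guide tube sticks out of its -y side.
- tube: the steel guide tube fixed to the tank; origin at the centre of its open mouth, +z pointing OUT of the tube along its axis (40 degrees above level, away from the tank). The flared mouth is 36 mm wide outside and 30 mm inside, narrowing over 18 mm to a bore of 15 mm; the tube is 70 mm long and the space beyond it is empty. Rod fully in: its collar's face on the mouth, the rod's +x axis along the tube's -z.
- rod: gauge rod, 140 g (varies by 30 %), 258 mm long; origin at the centre of the wooden handle, +x along the rod to the tip. Handle: 120 mm long (x -60 to 60 mm), 20 mm wide (y), 24 mm tall (z), pinch it across y at the origin. Then an aluminium collar 40 mm in diameter (x 60 to 68 mm), then an aluminium shaft 10 mm in diameter (x 68 to 198 mm) with dark ring marks and a tapered tip. At the start it lies level in its rest with z up, its axis 70 mm above the bench.
- rod_collar (a point): on the rod's axis, centre of the collar's face towards the tip (x = 68 mm of the rod)
- rod_tip (a point): the rod's tip, on its axis (x = 198 mm of the rod)
- rest: fixed wooden rest of the rod: a base 260 x 90 mm, 12 mm thick, with two notched uprights 12 mm thick and 50 mm wide, 70 and 77 mm tall, which carry the rear of the handle (48 mm behind its centre) and the shaft (130 mm ahead of the handle's centre). The rod is lifted straight up out of it. Origin: at bench height under the centre of the handle, x along the rod.
- tray: fixed white drip tray, 140 mm (x) by 100 mm (y), 14 mm tall; origin at the centre of its underside, on the bench.
- jar: bystander, leave alone: amber glass jar, 60 mm wide, 85 mm tall; origin at its underside
- bowl: bystander, leave alone: light wooden bowl, 120 mm wide, 60 mm tall; origin at its underside
- cup: bystander, leave alone: blue cup, 70 mm wide, 80 mm tall; origin at its underside
- hoop: bystander, leave alone: flat light wooden hoop, 150 mm wide, 15 mm tall; origin at its underside
- mallet: bystander, leave alone: hammer lying flat; origin at its underside
- bodkin: bystander, leave alone: bodkin (like a screwdriver) lying flat; origin at its underside
- mould: bystander, leave alone: dark wooden cone block, 70 mm wide, 50 mm tall; origin at its underside

How it is judged:
By the outcome, as a careful person would: the job done as asked, in the order asked, and still so for the second after the job is handed in, while the arm keeps its last pose, push and grip.
It also fails if it takes over 72 s, if anything falls off the work surface, if the arm or the gripper's body presses on something with over 40 N, if the wrist force passes 120 N, or if a joint passes its speed limit or range.

## Working session

There is one attempt and no reset: what is moved stays moved. The work goes in short steps, Python scripts to look and compute and a shell command to move; the robot and the scene stay as the last step left them, time stands still between calls to the robot, and variables do not carry over. Pictures are saved under pics/ and viewed, and the job is handed in when it is done.

```bash
ls; mkdir -p pics; python3 - <<'E'
from cell import *
import cv2
s=state();print(s)
for n in("scene","side","wrist"):
    cv2.imwrite(f"pics/{n}0.png",grab_frame(n)[:,:,::-1]); print(n,camera_params(n))
E
```

```text
pics
{'t': 0.0, 'qpos': array([ 2.84614706e-01,  2.55747246e-01,  1.06971700e-01, -5.09287459e-04,
       -1.42389860e+00, -2.84616509e-01]), 'joint_vel': array([-1.32710065e-04,  3.54876761e-04, -1.00181182e-05, -1.18442695e-05,
        2.67217106e-04, -1.77006015e-03]), 'tau': array([-4.48901856e-04, -3.86631560e+01,  2.37934113e+01,  5.36471218e+00,
       -6.25866101e-03, -4.57470776e-06]), 'position': array([5.49529279e-01, 7.54490964e-05, 2.52377360e-01]), 'orientation': array([-7.02693683e-04, -7.07079287e-01,  7.07133607e-01,  6.71720338e-04]), 'force': array([-0.24126366, -0.36497605,  0.21681967]), 'torque': array([-0.01972812,  0.03650529,  0.0342087 ]), 'opening': 0.08559405300950275}
scene {'K': array([[518.0359579 ,   0.        , 316.02326991],
       [  0.        , 518.0359579 , 203.31141963],
       [  0.        ,   0.        ,   1.        ]]), 'view': array([[-2.87616528e-01,  9.57745458e-01,  6.08417267e-04,
         2.56791786e-01],
       [-6.01578006e-01, -1.81151606e-01,  7.78002570e-01,
         1.94386103e-01],
       [ 7.45238643e-01,  2.23400387e-01,  6.2826
[... 360 characters left out ...]
     [ 0.01921874,  0.59805124,  0.80122741, -0.08581184],
       [-0.06246566, -0.79909161,  0.59795538, -1.5026716 ],
       [ 0.        ,  0.        ,  0.        ,  1.        ]])}
wrist {'K': array([[309.70691629,   0.        , 314.96654738],
       [  0.        , 309.70691629, 201.32196149],
       [  0.        ,   0.        ,   1.        ]]), 'mount': array([[-2.30858877e-04,  9.45571593e-01,  3.25414057e-01,
         8.25587489e-02],
       [ 9.99999883e-01,  3.56561863e-04, -3.26648209e-04,
         9.07998343e-04],
       [-4.24899510e-04,  3.25413944e-01, -9.45571565e-01,
        -1.20633661e-01],
       [ 0.00000000e+00,  0.00000000e+00,  0.00000000e+00,
         1.00000000e+00]])}
```

View pics/scene0.png

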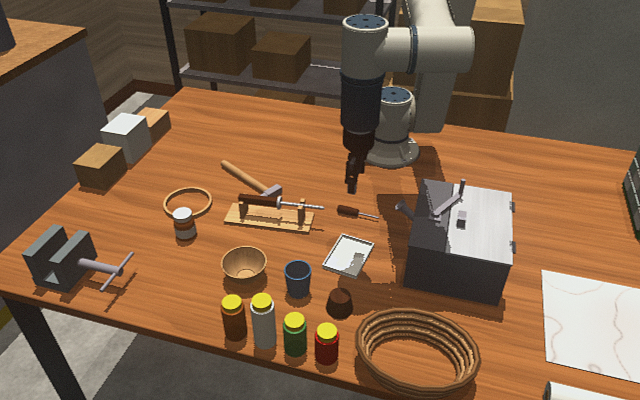

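View pics/side0.png

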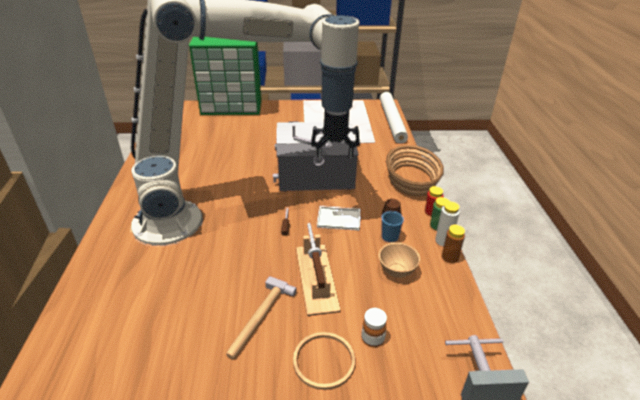

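View pics/wrist0.png

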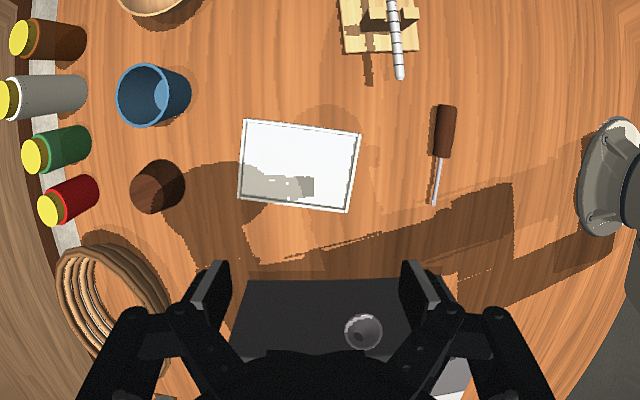

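```bash
cat > h.py <<'E'
import numpy as np, cv2
from cell import *
from scipy.spatial.transform import Rotation as R
def proj(n,P):
    c=camera_params(n);P=np.atleast_2d(P);p=P@c["view"][:3,:3].T+c["view"][:3,3]
    K=c["K"];return np.c_[K[0,0]*p[:,0]/-p[:,2]+K[0,2],K[1,1]*-p[:,1]/-p[:,2]+K[1,2]]
def ray(n,uv):
    c=camera_params(n);V=c["view"];K=c["K"]
    d=np.array([(uv[0]-K[0,2])/K[0,0],-(uv[1]-K[1,2])/K[1,1],-1]);d/=np.linalg.norm(d)
    Rt=V[:3,:3].T;return -Rt@V[:3,3],Rt@d
def tool(s):
    w,x,y,z=s["orientation"];return R.from_quat([x,y,z,w]).as_matrix(),np.array(s["position"])
def wray(uv,s):
    c=camera_params("wrist");K=c["K"];M=c["mount"]
    a=np.array([uv[0]-K[0,2],uv[1]-K[1,2]]);r=np.hypot(*a);th=r/K[0,0];a=a/max(r,1e-9)
    d=np.array([np.sin(th)*a[0],-np.sin(th)*a[1],-np.cos(th)])
    Rt,t=tool(s);return Rt@M[:3,3]+t,Rt@M[:3,:3]@d
def wproj(P,s):
    c=camera_params("wrist");K=c["K"];M=c["mount"];Rt,t=tool(s)
    P=np.atleast_2d(P);q=((P-t)@Rt-M[:3,3])@M[:3,:3]
    x,y,z=q[:,0],-q[:,1],-q[:,2];r=np.hypot(x,y);th=np.arctan2(r,z);f=K[0,0]*th/r
    return np.c_[x*f+K[0,2],y*f+K[1,2]]
def atz(r,z): o,d=r;return o+d*(z-o[2])/d[2]
def tri(*rs):
    A=np.zeros((3,3));b=np.zeros(3)
    for o,d in rs:
        Q=np.eye(3)-np.outer(d,d);A+=Q;b+=Q@o
    p=np.linalg.solve(A,b);return p,[round(float(np.linalg.norm(np.cross(p-o,d)))*1e3,1) for o,d in rs]
def crop(src,x0,y0,w,h,k,out):
    im=cv2.imread(src)[y0:y0+h,x0:x0+w];im=cv2.resize(im,None,fx=k,fy=k,interpolation=cv2.INTER_CUBIC)
    for x in range((x0+9)//10*10,x0+w,10):
        cv2.line(im,((x-x0)*k,0),((x-x0)*k,8 if x%50 else 20),(0,255,255),1)
        if x%50==0: cv2.putText(im,str(x),((x-x0)*k+2,20),0,.4,(0,255,255),1)
    for y in range((y0+9)//10*10,y0+h,10):
        cv2.line(im,(0,(y-y0)*k),(8 if y%50 else 20,(y-y0)*k),(0,255,255),1)
        if y%50==0: cv2.putText(im,str(y),(22,(y-y0)*k+4),0,.4,(0,255,255),1)
    cv2.imwrite(out,im)
E
python3 - <<'E'
from h import *
crop("pics/scene0.png",390,170,130,135,4,"pics/s_tank.png")
crop("pics/scene0.png",215,155,180,125,4,"pics/s_rod.png")
crop("pics/side0.png",265,110,110,90,6,"pics/d_tank.png")
crop("pics/side0.png",270,190,130,130,4,"pics/d_rod.png")
E
```

```text
(no output)
```

View pics/s_tank.png

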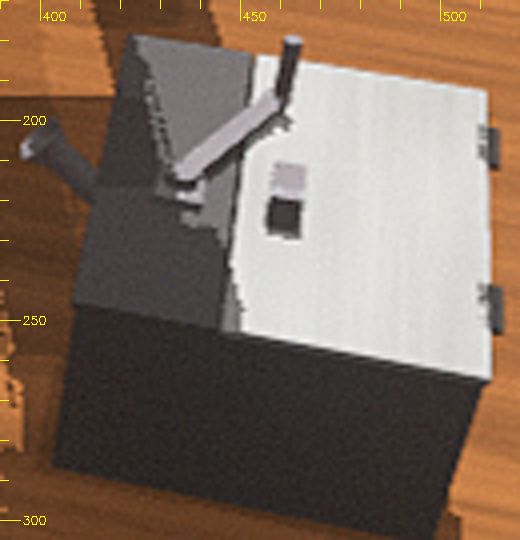

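View pics/s_rod.png

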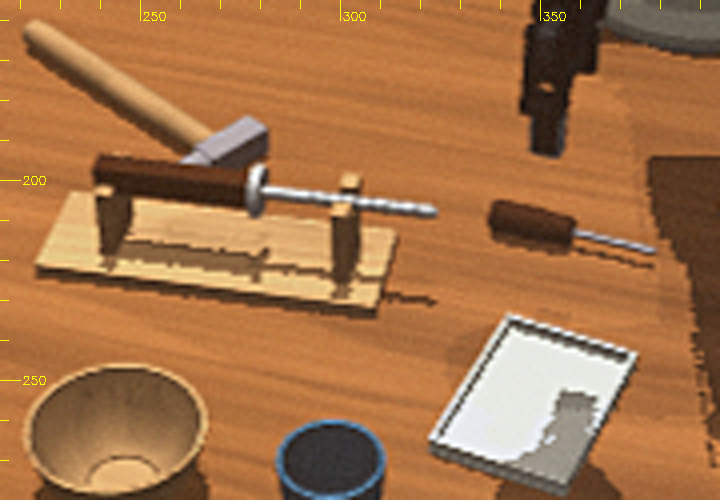

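View pics/d_tank.png

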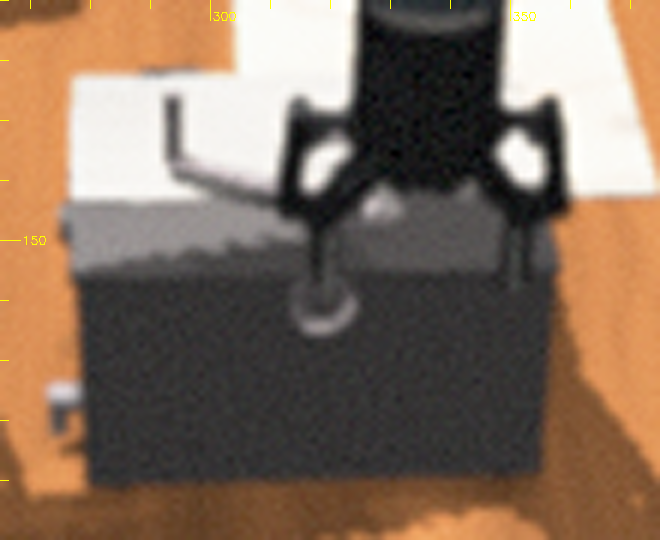

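View pics/d_rod.png

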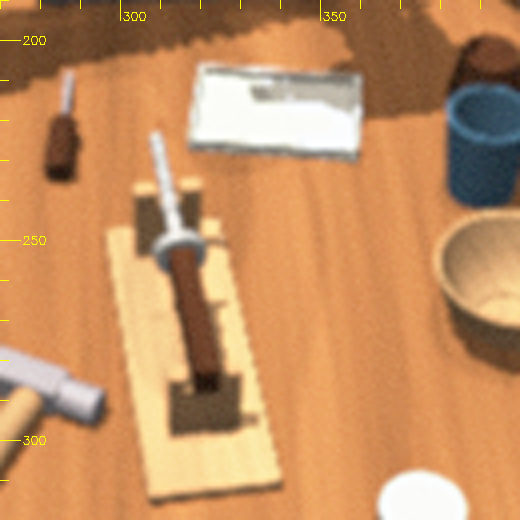

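```bash
python3 - <<'E'
from h import *
np.set_printoptions(precision=4,suppress=True)
s=state()
C=[atz(ray("scene",p),.16) for p in [(422.5,178.5),(511.5,192.5),(512,264.5),(408.5,245.5)]]
print("tank top corners",C)
for i in range(4):print(np.linalg.norm(C[i]-C[(i+1)%4]),np.degrees(np.arctan2(*(C[(i+1)%4]-C[i])[[1,0]])))
print("bottom",[atz(ray("scene",p),0.0) for p in[(403,286),(497,305)]])
print("side top front",[atz(ray("side",p),.16) for p in[(278,156),(357,155)]], "bottom",[atz(ray("side",p),0.0) for p in[(280,191),(354.5,189)]])
print("post top z.217-ish",atz(ray("scene",(463,180.5)),.16+.041+.018),tri(ray("scene",(463,180)),ray("side",(294,126.5))))
print("bar pivot",atz(ray("scene",(435,214.5)),.175))
print("catch top",atz(ray("scene",(462.5,214)),.186))
print("mouth tri",tri(ray("scene",(397.5,207)),ray("side",(319,161))))
print("mouth wrist",tri(ray("scene",(397.5,207)),wray((364,332),s)))
print("tip",tri(ray("scene",(325,208)),ray("side",(309,222.5)),wray((400,79),s)))
print("collar",tri(ray("scene",(280,202.5)),ray("side",(314.5,252.5))))
print("handle rear top",tri(ray("scene",(240,196)),ray("side",(321,283))),)
for n,p in[("scene",(325,208)),("scene",(280,202.5)),("side",(309,222.5)),("side",(314.5,252.5))]:print(atz(ray(n,p),.07))
print(atz(wray((400,79),s),.07))
T=[(246,120),(360,133),(347,212),(238,197)]
print("tray",[atz(wray(p,s),.014) for p in T]); print([atz(ray("scene",p),.014) for p in[(341,234.5),(374,243.5),(356,276),(323,267)]])
E
```

```text
tank top corners [array([0.3665, 0.1561, 0.16  ]), array([0.3613, 0.3975, 0.16  ]), array([0.6455, 0.4004, 0.16  ]), array([0.6511, 0.1605, 0.16  ])]
0.24146220427686824 91.22689208114514
0.2842060889501288 0.5766879466016317
0.23989739920182515 -88.65578549140913
0.28468385640095895 -179.10717324038245
bottom [array([0.636 , 0.1618, 0.    ]), array([0.6311, 0.4004, 0.    ])]
side top front [array([0.3701, 0.149 , 0.16  ]), array([0.6424, 0.1485, 0.16  ])] bottom [array([0.3703, 0.165 , 0.    ]), array([0.6455, 0.169 , 0.    ])]
post top z.217-ish [0.4279 0.2625 0.219 ] (array([0.425 , 0.2613, 0.2155]), [2.7, 2.7])
bar pivot [0.5341 0.2083 0.175 ]
catch top [0.5258 0.2743 0.186 ]
mouth tri (array([0.51  , 0.1108, 0.1597]), [1.9, 1.9])
mouth wrist (array([0.5068, 0.1126, 0.1605]), [5.2, 5.2])
tip (array([ 0.467 , -0.1027,  0.0711]), [2.1, 1.5, 2.6])
collar (array([ 0.4801, -0.2349,  0.0695]), [0.3, 0.3])
handle rear top (array([ 0.492 , -0.3568,  0.0748]), [0.8, 0.8])
[ 0.4666 -0.1008  0.07  ]
[ 0.4803 -0.2345  0.07  ]
[ 0.4685 -0.1011  0.07  ]
[ 0.4802 -0.2357  0.07  ]
[ 0.465  -0.1048  0.07  ]
tray [array([ 0.6287, -0.0594,  0.014 ]), array([ 0.4957, -0.0431,  0.014 ]), array([0.5083, 0.0552, 0.014 ]), array([0.6442, 0.0353, 0.014 ])]
[array([ 0.5036, -0.0415,  0.014 ]), array([0.5133, 0.0576, 0.014 ]), array([0.6498, 0.0375, 0.014 ]), array([ 0.6434, -0.0553,  0.014 ])]
```

```bash
python3 -m handwheel '{"translation": [[-0.03,0.01,-0.02],[-0.06,0.03,-0.02],[-0.09,0.04,-0.02],[-0.12,0.055,-0.02],[-0.15,0.07,-0.02],[-0.18,0.085,-0.02],[-0.21,0.1,-0.02],[-0.24,0.11,-0.02],[-0.262,0.1225,-0.02],[-0.262,0.1225,-0.02]], "twist": [-0.12,-0.24,-0.36,-0.48,-0.6,-0.72,-0.84,-0.96,-1.08,-1.1]}' 120 20
python3 - <<'E'
from h import *
s=state();print(s["position"],s["orientation"],s["force"],s["opening"],s["qpos"])
cv2.imwrite("pics/w1.png",grab_frame("wrist")[:,:,::-1])
cv2.imwrite("pics/side1.png",grab_frame("side")[:,:,::-1])
E
```

```text
t: 0.98
position: [0.4256, 0.2652, 0.2727]
orientation: [-0.0, 0.974, -0.228, -0.001]
force: [0.1, 0.2, 0.5]
opening: 0.0453
[0.42559299 0.26518156 0.27267899] [-6.21025082e-05  9.73553992e-01 -2.28456091e-01 -6.59474299e-04] [0.10695005 0.19942269 0.4731714 ] 0.045320087015698604 [ 8.69337856e-01  1.53699061e-01  2.91435063e-02 -1.24125341e-03
 -1.44672865e+00  2.40629194e-01]
```

View pics/w1.png

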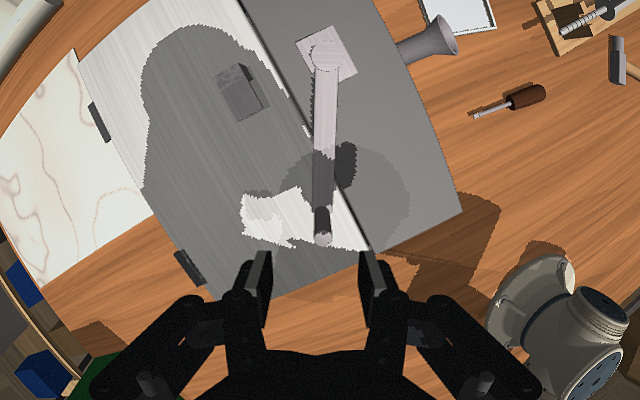

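View pics/side1.png

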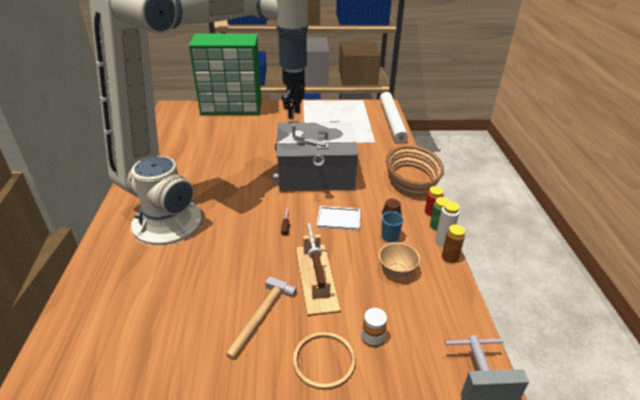

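```bash
python3 - <<'E'
from h import *
np.set_printoptions(precision=4,suppress=True)
crop("pics/w1.png",290,10,180,130,4,"pics/w1c.png")
crop("pics/side1.png",265,110,110,90,6,"pics/d1.png")
s=state()
p=atz(wray((323,240),s),.219);v=atz(wray((326,58),s),.18)
print(p,v,np.linalg.norm((p-v)[:2]),tri(wray((323,240),s),ray("scene",(463,180))))
print("in tool frame", tool(s)[0].T@(p-tool(s)[1]))
for q in [(378,252)]:print("front -x corner",atz(wray(q,s),.16))
print(atz(wray((462,212),s),.16),atz(wray((76,48),s),.16))
print("mouth",tri(wray((449,34),s),ray("scene",(397.5,207))),tri(wray((449,34),s),ray("side",(319,161))))
E
```

```text
[0.422  0.2603 0.219 ] [0.5226 0.2066 0.18  ] 0.11398398292996272 (array([0.42  , 0.2619, 0.2148]), [0.7, 0.7])
in tool frame [-0.0033  0.0043  0.054 ]
front -x corner [0.3629 0.2346 0.16  ]
[0.362 0.152 0.16 ] [0.6598 0.3899 0.16  ]
mouth (array([0.5057, 0.1072, 0.1559]), [2.7, 2.7]) (array([0.5068, 0.108 , 0.1633]), [1.9, 1.9])
```

View pics/w1c.png

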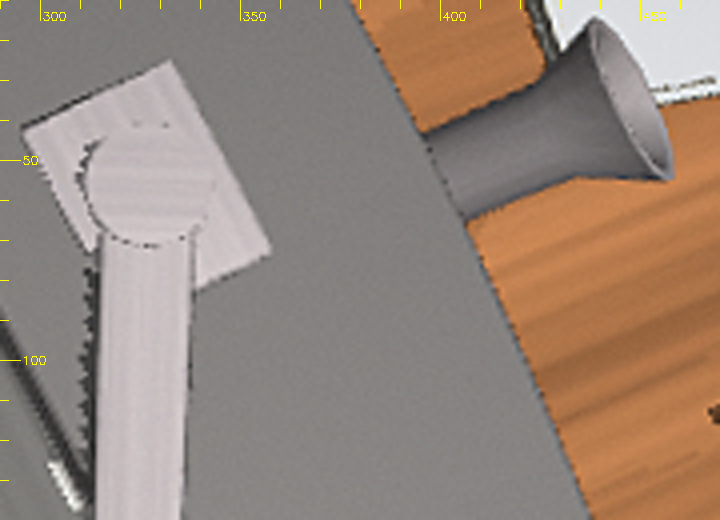

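View pics/d1.png

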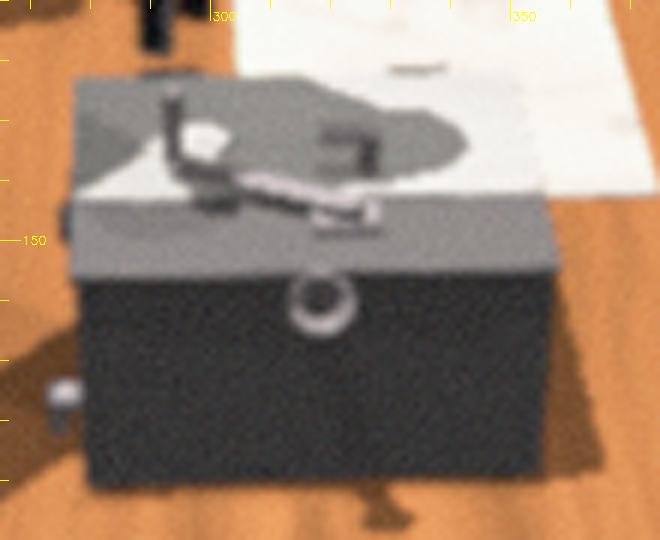

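```bash
python3 -m handwheel '{"translation": [[-0.003,0.004,0.035],[-0.003,0.004,0.068],[-0.003,0.004,0.068]], "twist": [0,0,0]}' 120 20
python3 -m handwheel '{"translation": [[0,0,0],[0,0,0],[0,0,0],[0,0,0]], "twist": [0,0,0,0]}' 200 20
python3 - <<'E'
from h import *
np.set_printoptions(precision=4,suppress=True)
s=state();print(s["position"],s["force"],s["opening"]);T,t=tool(s);print(T)
cv2.imwrite("pics/w2.png",grab_frame("wrist")[:,:,::-1])
# arc plan
piv=np.array([.5235,.208]);post=np.array([.423,.261]);a0=np.arctan2(post[0]-piv[0],post[1]-piv[1])
yaw=lambda a:np.array([piv[0]+.115*np.sin(a),piv[1]+.115*np.cos(a)])
for a in np.linspace(a0,0.0,11):
    p=yaw(a);d=np.r_[p-t[:2],0];print(round(a,3),p,"tool",T.T@d,"twist",round(a-a0,3))
E
```

```text
t: 1.33
position: [0.4199, 0.2566, 0.199]
orientation: [0.005, 0.972, -0.235, -0.004]
force: [-1.4, -1.4, -2.0]
opening: 0.0453
t: 1.67
position: [0.424, 0.2604, 0.2073]
orientation: [-0.001, 0.972, -0.234, 0.001]
force: [-0.0, -0.8, -0.1]
opening: 0.0185
[0.424  0.2604 0.2073] [-0.0314 -0.8454 -0.1363] 0.01848392157260848
[[ 0.8909 -0.4541  0.0027]
 [-0.4541 -0.8909  0.0024]
 [ 0.0013 -0.0034 -1.    ]]
-1.085 [0.4218 0.2616] tool [-0.0026 -0.0001 -0.    ] twist 0.0
-0.977 [0.4282 0.2723] tool [-0.0017 -0.0125  0.    ] twist 0.109
-0.868 [0.4357 0.2823] tool [ 0.0004 -0.0248  0.0001] twist 0.217
-0.76 [0.4443 0.2914] tool [ 0.004  -0.0368  0.0001] twist 0.326
-0.651 [0.4538 0.2995] tool [ 0.0087 -0.0483  0.0002] twist 0.434
-0.543 [0.4641 0.3065] tool [ 0.0148 -0.0592  0.0002] twist 0.543
-0.434 [0.4751 0.3123] tool [ 0.0219 -0.0695  0.0003] twist 0.651
-0.326 [0.4867 0.317 ] tool [ 0.0301 -0.0789  0.0003] twist 0.76
-0.217 [0.4987 0.3203] tool [ 0.0393 -0.0873  0.0003] twist 0.868
-0.109 [0.511  0.3223] tool [ 0.0494 -0.0947  0.0004] twist 0.977
0.0 [0.5235 0.323 ] tool [ 0.0602 -0.1009  0.0004] twist 1.085
```

View pics/w2.png

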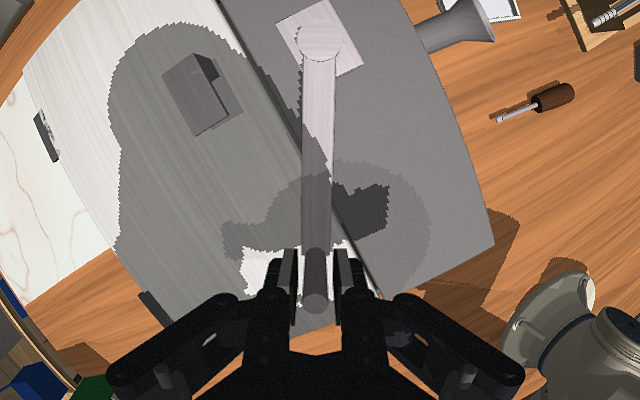

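```bash
python3 -m handwheel '{"translation": [[-0.002,-0.0125,0],[0,-0.025,0],[0.004,-0.037,0],[0.009,-0.048,0],[0.015,-0.059,0],[0.022,-0.0695,0],[0.030,-0.079,0],[0.039,-0.087,0],[0.0495,-0.0945,0],[0.0495,-0.0945,0]], "twist": [0.11,0.22,0.33,0.43,0.54,0.65,0.76,0.87,0.98,0.98]}' 200 20
python3 - <<'E'
from h import *
np.set_printoptions(precision=4,suppress=True)
s=state();print(s["position"],s["force"],s["opening"],s["qpos"]);T,t=tool(s);print(T)
cv2.imwrite("pics/w3.png",grab_frame("wrist")[:,:,::-1])
E
```

```text
t: 2.55
position: [0.5117, 0.322, 0.2054]
orientation: [-0.0, 0.746, -0.665, 0.0]
force: [-0.8, 0.2, -1.7]
opening: 0.0179
[0.5117 0.322  0.2054] [-0.839   0.2197 -1.6725] 0.01794562951858158 [ 0.8202  0.3794  0.162   0.0005 -1.3527 -0.7056]
[[ 0.1145 -0.9934  0.0008]
 [-0.9934 -0.1145  0.0001]
 [-0.     -0.0008 -1.    ]]
```

View pics/w3.png

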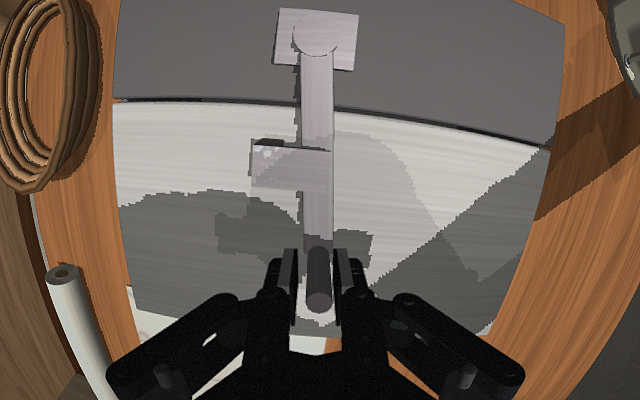

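```bash
python3 -m handwheel '{"translation": [[0.0005,-0.004,0],[0.001,-0.008,0],[0.001,-0.011,0],[0.001,-0.013,0],[0.001,-0.013,0]], "twist": [0.04,0.08,0.1,0.1,0.1]}'
python3 -m handwheel '{"translation": [[0,-0.002,0],[0,-0.004,0],[0,-0.004,0]], "twist": [0,0,0]}'
python3 -m handwheel '{"translation": [[0,-0.002,0],[0,-0.004,0],[0,-0.004,0]], "twist": [0,0,0]}'
```

```text
t: 3.02
position: [0.5231, 0.3222, 0.2056]
orientation: [-0.0, 0.715, -0.699, 0.0]
force: [-0.1, 0.5, -0.5]
opening: 0.0187
t: 3.27
position: [0.5261, 0.3223, 0.2054]
orientation: [0.001, 0.714, -0.7, -0.001]
force: [-5.4, -0.5, 2.9]
opening: 0.0183
t: 3.52
position: [0.5265, 0.3223, 0.2051]
orientation: [0.003, 0.715, -0.699, -0.003]
force: [-17.7, 0.3, 8.9]
opening: 0.0183
```

```bash
python3 -m handwheel '{"translation": [[0,0.004,0],[0,0.008,0],[0,0.008,0]], "twist": [0,0,0]}'
python3 -m handwheel '{"translation": [[0,0,0],[0,0,0],[0,0,-0.02],[0,0,-0.05],[0,0,-0.08],[0,0,-0.08]], "twist": [0,0,0,0,0,0]}' 120
python3 - <<'E'
from h import *
np.set_printoptions(precision=4,suppress=True)
s=state();print(s["position"],s["force"],s["opening"],s["qpos"]);T,t=tool(s);print(T)
cv2.imwrite("pics/w4.png",grab_frame("wrist")[:,:,::-1])
E
```

```text
t: 3.77
position: [0.5228, 0.3222, 0.2056]
orientation: [-0.0, 0.714, -0.7, 0.0]
force: [-0.4, 0.6, -0.6]
opening: 0.0183
t: 4.27
position: [0.5256, 0.3226, 0.2923]
orientation: [-0.005, 0.714, -0.7, 0.002]
force: [-0.2, -0.5, 0.8]
opening: 0.0452
[0.5256 0.3226 0.2923] [-0.2377 -0.5001  0.838 ] 0.04520407934376867 [ 0.8056  0.3781  0.3772  0.0035 -1.559  -0.786 ]
[[ 0.0197 -0.9998  0.0101]
 [-0.9998 -0.0196  0.0055]
 [-0.0053 -0.0102 -0.9999]]
```

View pics/w4.png

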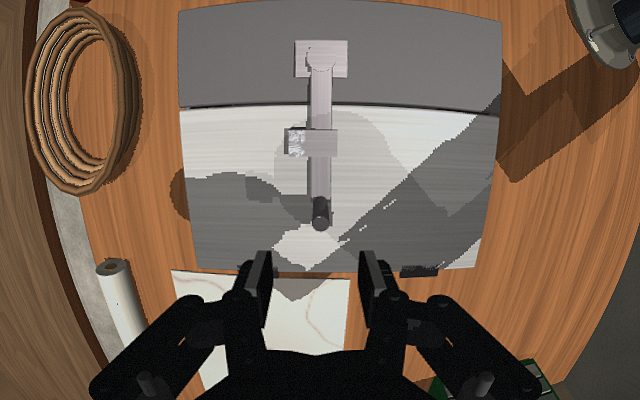

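```bash
python3 - <<'E'
from h import *
np.set_printoptions(precision=4,suppress=True)
s=state();print(s["position"],s["joint_vel"])
T,t=tool(s)
c=lambda p,z:atz(wray(p,s),z)
print("piv",c((322,57),.18),"post",c((319,220),.219))
q=[c(p,.16) for p in[(180,10),(500,20),(182,270),(476,266)]];print(q)
E
```

```text
[0.5247 0.3227 0.2892] [ 0.0007  0.0269 -0.0887 -0.0341  0.0314  0.0012]
piv [0.5216 0.2095 0.18  ] post [0.5216 0.3193 0.219 ]
[array([0.6413, 0.1588, 0.16  ]), array([0.364 , 0.1531, 0.16  ]), array([0.658 , 0.4035, 0.16  ]), array([0.3563, 0.3941, 0.16  ])]
```

```bash
python3 -m handwheel '{"translation": [[0.02,0.002,0],[0.055,0.005,0],[0.09,0.008,0],[0.125,0.011,0],[0.16,0.014,0],[0.195,0.017,0],[0.23,0.02,0],[0.265,0.023,0],[0.30,0.026,0],[0.335,0.028,0]], "twist": [0,0,-0.01,-0.02,-0.03,-0.04,-0.05,-0.06,-0.07,-0.082]}'
python3 - <<'E'
from h import *
np.set_printoptions(precision=4,suppress=True)
s=state();print(s["position"],s["qpos"]);T,t=tool(s);print(T)
E
```

```text
t: 5.15
position: [0.5011, -0.0151, 0.2848]
orientation: [0.0, 0.742, -0.67, -0.0]
force: [0.7, -0.5, 0.2]
opening: 0.0453
[ 0.5011 -0.0151  0.2848] [ 0.2829  0.1507  0.0555 -0.0001 -1.4761 -0.1802]
[[ 0.1024 -0.9947 -0.0005]
 [-0.9947 -0.1024 -0.    ]
 [-0.      0.0005 -1.    ]]
```

```bash
python3 -m handwheel '{"translation": [[0.03,0.005,0],[0.065,0.01,0.01],[0.1,0.015,0.02],[0.135,0.02,0.035],[0.17,0.026,0.05],[0.205,0.031,0.065],[0.24,0.037,0.08],[0.268,0.041,0.09],[0.283,0.043,0.1],[0.283,0.043,0.105]], "twist": [0,0,0,0,0,0,0,0,0,0]}'
python3 - <<'E'
from h import *
np.set_printoptions(precision=4,suppress=True)
s=state();cv2.imwrite("pics/w5.png",grab_frame("wrist")[:,:,::-1]);print(s["position"],s["joint_vel"]);T,t=tool(s);print(T)
for p in[(.487,-.301,.07),(.4802,-.235,.07),(.493,-.362,.082)]:print(wproj(p,s))
E
```

```text
t: 5.98
position: [0.4863, -0.3019, 0.1774]
orientation: [0.001, 0.741, -0.672, -0.002]
force: [-0.2, 0.9, 0.1]
opening: 0.0453
[ 0.4863 -0.3019  0.1774] [ 0.0541 -0.0015 -0.1178 -0.0138  0.1282 -0.0453]
[[ 0.098  -0.9952 -0.0037]
 [-0.9952 -0.098   0.0009]
 [-0.0013  0.0036 -1.    ]]
[[312.3669 206.9614]]
[[312.9898 278.3238]]
[[312.0924 129.9503]]
```

View pics/w5.png

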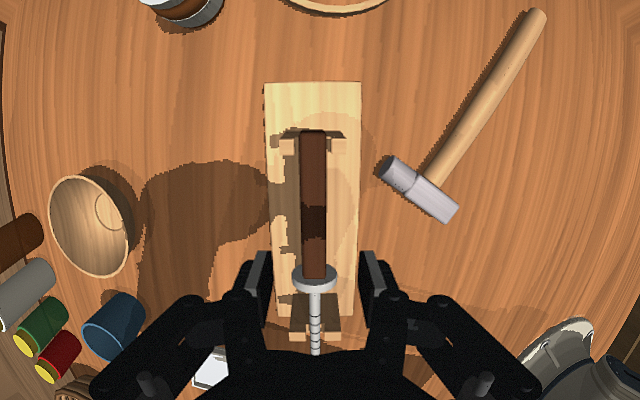

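```bash
python3 -m handwheel '{"translation": [[0,0,0.025],[0,0,0.05],[0,0,0.075],[0,0,0.095],[0,0,0.106],[0,0,0.106],[0,0,0.106]], "twist": [0,0,0,0,0,0,0]}'
python3 -m handwheel '{"translation": [[0,0,0],[0,0,0],[0,0,0],[0,0,0]], "twist": [0,0,0,0]}' 255 60
```

```text
t: 6.62
position: [0.4879, -0.2986, 0.0744]
orientation: [0.0, 0.743, -0.67, -0.0]
force: [0.4, 0.7, 0.7]
opening: 0.0451
t: 6.95
position: [0.4888, -0.2994, 0.0759]
orientation: [-0.001, 0.742, -0.67, 0.001]
force: [-1.6, 2.5, 7.1]
opening: 0.0191
```

```bash
python3 -m handwheel '{"translation": [[0,0,0],[0,0,-0.01],[0,0,-0.02],[0,0,-0.03],[0,0,-0.03],[0,0,-0.03]], "twist": [0,0,0,0,0,0]}' 255 60
python3 - <<'E'
from h import *
s=state();print(s["position"],s["force"],s["torque"],s["opening"]);cv2.imwrite("pics/w6.png",grab_frame("wrist")[:,:,::-1]);
cv2.imwrite("pics/scene6.png",grab_frame("scene")[:,:,::-1]);crop("pics/scene6.png",215,130,160,120,5,"pics/s6.png")
E
```

```text
t: 7.45
position: [0.4882, -0.2994, 0.1052]
orientation: [-0.0, 0.742, -0.67, 0.001]
force: [-0.5, -0.9, -1.0]
opening: 0.0191
[ 0.48822239 -0.29943875  0.1052473 ] [-0.47150172 -0.87256435 -1.04535895] [-0.0150989   0.00401977 -0.02977368] 0.019146757346453335
```

View pics/w6.png

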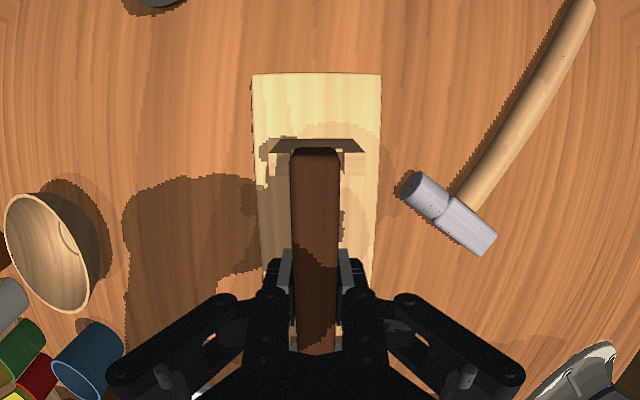

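View pics/s6.png

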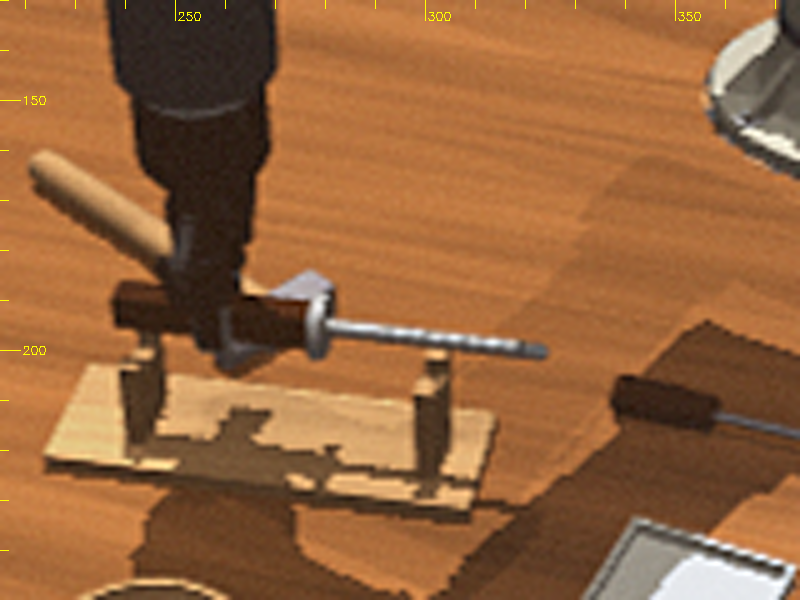

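```bash
python3 -m handwheel '{"translation": [[0,0,-0.02],[-0.005,-0.002,-0.04],[-0.03,-0.008,-0.05],[-0.06,-0.014,-0.055],[-0.09,-0.02,-0.055],[-0.12,-0.027,-0.055],[-0.15,-0.034,-0.055],[-0.17,-0.038,-0.055],[-0.178,-0.04,-0.055],[-0.178,-0.04,-0.055]], "twist": [0,0,0.01,0.02,0.04,0.055,0.07,0.085,0.085,0.085]}'
python3 -m handwheel '{"translation": [[0,0,0],[0,0,0]], "twist": [0,0]}'
python3 - <<'E'
from h import *
s=state();print(s["position"],s["force"],s["torque"],s["opening"]);
T,t=tool(s);print(T)
cv2.imwrite("pics/scene7.png",grab_frame("scene")[:,:,::-1]);crop("pics/scene7.png",310,150,160,120,5,"pics/s7.png")
cv2.imwrite("pics/side7.png",grab_frame("side")[:,:,::-1]);crop("pics/side7.png",250,110,130,100,6,"pics/d7.png")
E
```

```text
t: 8.38
position: [0.5094, -0.1165, 0.1588]
orientation: [0.0, 0.714, -0.7, -0.0]
force: [1.6, -0.1, -2.0]
opening: 0.0187
t: 8.55
position: [0.5092, -0.1189, 0.159]
orientation: [0.0, 0.713, -0.701, -0.0]
force: [-0.7, 0.4, -0.9]
opening: 0.019
[ 0.50918333 -0.11885787  0.15897669] [-0.65512618  0.40561436 -0.94234178] [-0.07953761 -0.00279077  0.02074022] 0.01903757291001103
[[ 1.65420310e-02 -9.99862885e-01 -7.57148877e-04]
 [-9.99863147e-01 -1.65418592e-02 -2.32558782e-04]
 [ 2.20002244e-04  7.60892253e-04 -9.99999686e-01]]
```

View pics/s7.png

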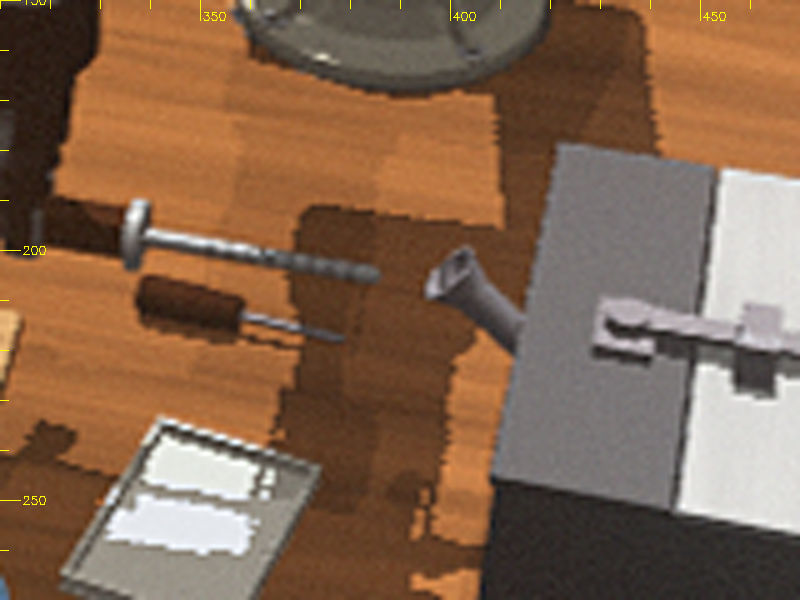

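View pics/d7.png

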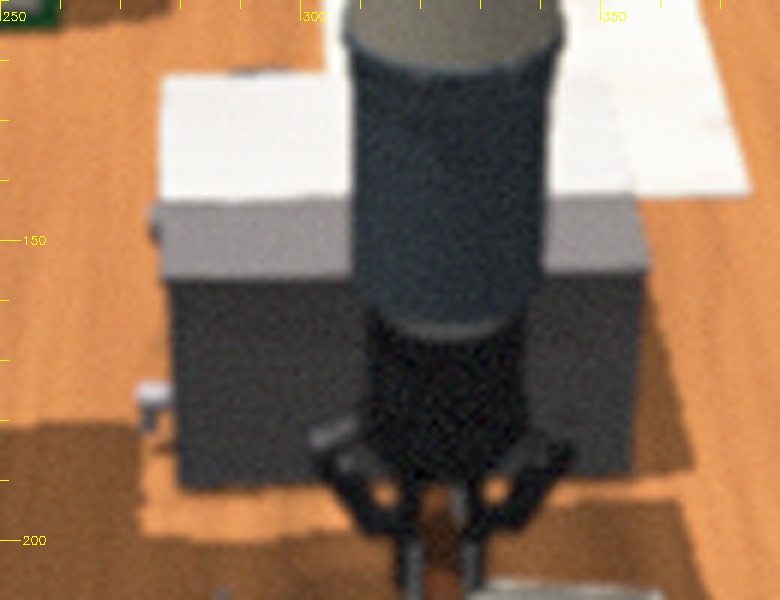

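```bash
python3 - <<'E'
from h import *
from scipy.optimize import least_squares
np.set_printoptions(precision=4,suppress=True)
s1=dict(position=[0.42559299,0.26518156,0.27267899],orientation=[-6.21025082e-05,9.73553992e-01,-2.28456091e-01,-6.59474299e-04])
rs=[ray("scene",(398.8,204.8)),ray("side",(319,161)),wray((447.5,34.5),s1)]
p,e=tri(*rs);print(p,e)
for i,j in((0,1),(0,2),(1,2)):print(tri(rs[i],rs[j]))
y=np.radians(1);o=np.array([np.sin(y)*.766,-np.cos(y)*.766,.643]);a=np.array([np.cos(y),np.sin(y),0]);b=np.cross(o,a)
def ring(c,r):return [c+r*(np.cos(t)*a+np.sin(t)*b) for t in np.linspace(0,6.283,40)]
for c,col in((p,(0,0,255)),):
  ims=[("scene","pics/scene7.png",lambda P:proj("scene",P),(370,180,80,60)),("side","pics/side1.png",lambda P:proj("side",P),(290,130,80,60)),("wr","pics/w1.png",lambda P:wproj(P,s1),(400,5,80,60))]
  outs=[]
  for n,f,pr,(x0,y0,w,h) in ims:
    im=cv2.imread(f)[y0:y0+h,x0:x0+w];im=cv2.resize(im,None,fx=8,fy=8,interpolation=cv2.INTER_CUBIC)
    for r in(.018,.015):
        cv2.polylines(im,[np.int32((pr(ring(c,r))-[x0,y0]+.5)*8)],True,col if r>.016 else(0,255,0),1)
    outs.append(im[:,:520] if n!="wr" else im)
  cv2.imwrite("pics/ov.png",cv2.resize(np.vstack(outs[:1]+[outs[1]]),None,fx=.6,fy=.6)); cv2.imwrite("pics/ov2.png",outs[2])
# rod in scene: tip pixel, collar
s=state();T,t=tool(s);f=-T[:,0]
for off in(-.006,):
  for L in(.068,.198):print(L,proj("scene",t+f*L+[0,0,off]))
print("tip at x=.506", ray("scene",(385.5,204.5)))
o_,d=ray("scene",(385.5,204.5));print(o_+d*(.506-o_[0])/d[0]); o_,d=ray("scene",(335,197));print(o_+d*(.508-o_[0])/d[0])
E
```

```text
[0.5063 0.1113 0.1621] [1.0, 2.6, 2.2]
(array([0.508 , 0.1115, 0.1625]), [1.4, 1.4])
(array([0.5043, 0.1113, 0.1616]), [0.7, 0.7])
(array([0.5065, 0.1105, 0.1617]), [2.3, 2.3])
0.068 [[338.753  197.0513]]
0.198 [[386.0926 205.2946]]
tip at x=.506 (array([1.5866, 0.2077, 1.0253]), array([-0.7755, -0.0937, -0.6244]))
[0.506  0.0771 0.1553]
[ 0.508  -0.0616  0.1507]
```

View pics/ov.png

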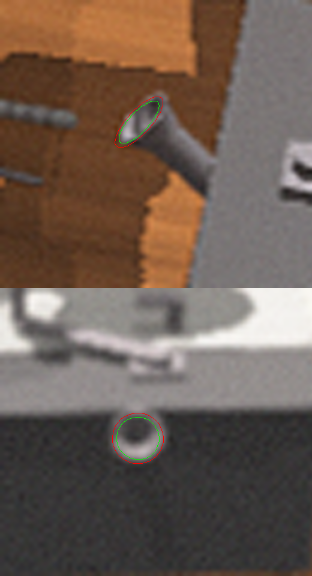

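View pics/ov2.png

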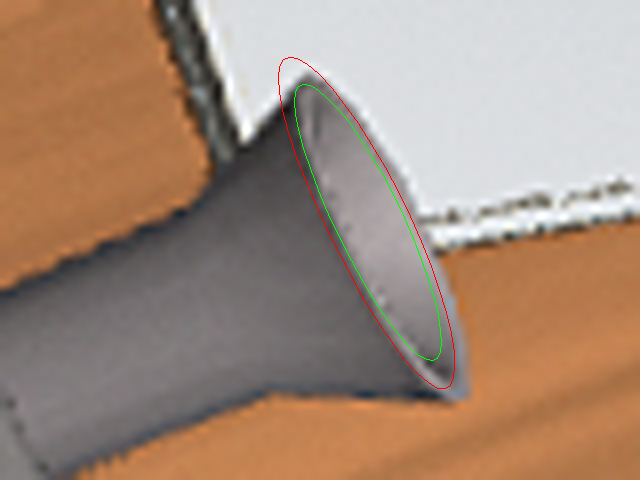

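```bash
python3 -m handwheel '{"translation": [[0,0,-0.005],[-0.01,0,-0.005],[-0.02,0,-0.005],[-0.03,0,-0.005],[-0.038,0,-0.005],[-0.043,0,-0.005],[-0.043,0,-0.005],[-0.043,0,-0.005]], "twist": [0,0,0,0,0,0,0,0]}' 255 20
python3 - <<'E'
from h import *
s=state();print(s["position"],s["force"],s["torque"],s["opening"]);
cv2.imwrite("pics/scene8.png",grab_frame("scene")[:,:,::-1]);crop("pics/scene8.png",330,160,110,80,7,"pics/s8.png")
E
```

```text
t: 9.32
position: [0.5087, -0.0747, 0.1643]
orientation: [0.0, 0.713, -0.701, 0.0]
force: [0.0, -1.1, -1.1]
opening: 0.0189
[ 0.50868583 -0.07465454  0.16428146] [ 1.45747361e-04 -1.08483713e+00 -1.07793859e+00] [-0.03078535  0.03524066 -0.04240423] 0.01890533050408003
```

View pics/s8.png

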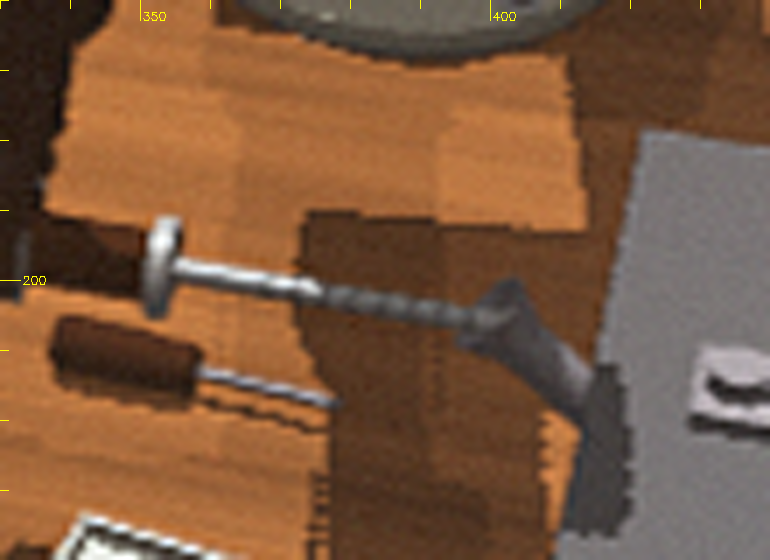

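```bash
python3 -m handwheel '{"translation": [[0,0,-0.006],[-0.001,0,-0.012],[-0.002,0,-0.018],[-0.003,0,-0.025],[-0.004,0,-0.032],[-0.004,0,-0.032]], "twist": [0,0,0,0,0,0]}' 255 20
python3 - <<'E'
from h import *
s=state();print(s["position"],s["force"],s["torque"],s["opening"]);
cv2.imwrite("pics/scene9.png",grab_frame("scene")[:,:,::-1]);crop("pics/scene9.png",330,160,110,80,7,"pics/s9.png")
E
```

```text
t: 9.87
position: [0.5096, -0.071, 0.1984]
orientation: [-0.001, 0.713, -0.701, 0.001]
force: [1.0, -0.3, -0.4]
opening: 0.0194
[ 0.50964305 -0.07099606  0.19840258] [ 0.99548164 -0.27168158 -0.38459598] [-0.0232509  -0.03884742  0.04219876] 0.019379343349966063
```

View pics/s9.png

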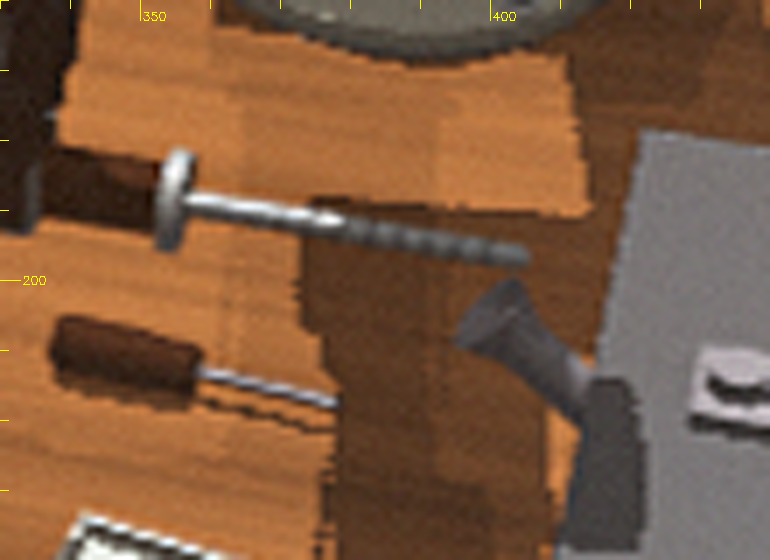

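```bash
python3 - <<'E'
from h import *
np.set_printoptions(precision=4,suppress=True)
s=state();print(s["position"],s["force"])
T,t=tool(s);f=-T[:,0]
for th in(0,3,6):
  a=np.radians(th);u=f*np.cos(a)+np.array([0,0,-1])*np.sin(a);print(th,[proj("scene",t+u*L+[0,0,-.006])[0].round(1) for L in(.06,.068,.19,.198)])
E
```

```text
[ 0.5093 -0.0709  0.1975] [ 0.6875  0.5811 -1.3112]
0 [array([353.8, 188.4]), array([356.7, 188.9]), array([402.6, 196.6]), array([405.7, 197.1])]
3 [array([353.7, 189.3]), array([356.6, 190. ]), array([402.1, 199.6]), array([405.1, 200.2])]
6 [array([353.5, 190.3]), array([356.4, 191. ]), array([401.4, 202.5]), array([404.4, 203.3])]
```

```bash
python3 -m handwheel '{"translation": [[0.01,0,0],[0.022,0,0],[0.03,0,0.005],[0.03,0,0.018],[0.03,0,0.03],[0.03,0,0.033],[0.03,0,0.033],[0.015,0,0.033],[0.005,0,0.033],[0.002,0,0.033]], "twist": [0,0,0,0,0,0,0,0,0,0]}' 255 20
python3 -m handwheel '{"translation": [[-0.003,0,0],[-0.006,0,0],[-0.008,0,0],[-0.008,0,0]], "twist": [0,0,0,0]}' 255 20
python3 - <<'E'
from h import *
s=state();print(s["position"],s["force"],s["torque"],s["opening"]);
cv2.imwrite("pics/scene10.png",grab_frame("scene")[:,:,::-1]);crop("pics/scene10.png",330,160,110,80,7,"pics/s10.png")
E
```

```text
t: 10.75
position: [0.5091, -0.0722, 0.1639]
orientation: [-0.0, 0.713, -0.701, 0.0]
force: [-0.6, -0.2, -0.7]
opening: 0.0192
t: 11.08
position: [0.5087, -0.0654, 0.1636]
orientation: [0.0, 0.713, -0.701, 0.0]
force: [0.7, -2.1, -0.6]
opening: 0.0194
[ 0.50868975 -0.06540583  0.16361351] [ 0.70026845 -2.11219005 -0.58079758] [-0.65694863 -0.06090402 -0.01934391] 0.01936854090584634
```

View pics/s10.png

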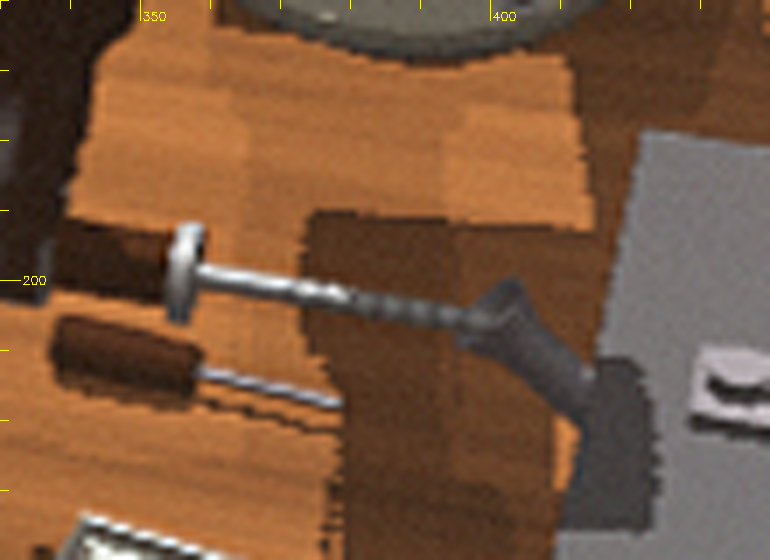

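```bash
python3 -m handwheel '{"translation": [[0,0,-0.005],[-0.001,0,-0.01],[-0.002,0,-0.016],[-0.003,0,-0.021],[-0.003,0,-0.021]], "twist": [0,0,0,0,0]}' 255 20
python3 - <<'E'
from h import *
s=state();print(s["position"],s["force"],s["torque"],s["opening"]);
cv2.imwrite("pics/scene11.png",grab_frame("scene")[:,:,::-1]);crop("pics/scene11.png",330,160,110,80,7,"pics/s11.png")
E
```

```text
t: 11.55
position: [0.5084, -0.0639, 0.1856]
orientation: [0.001, 0.713, -0.701, 0.001]
force: [-0.6, -7.2, -2.0]
opening: 0.0192
[ 0.50839032 -0.06385127  0.18561248] [-0.60715133 -7.18923635 -1.95032787] [-2.95036475  0.12730891  0.13151563] 0.019172297865715643
```

View pics/s11.png

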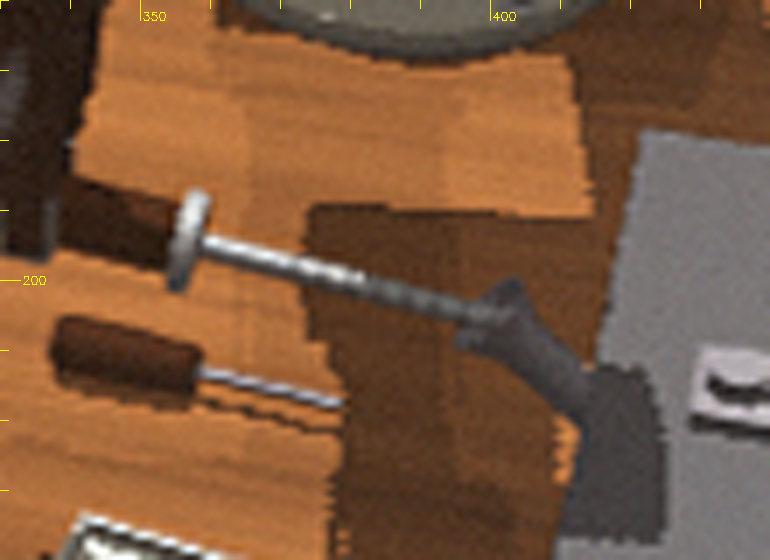

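```bash
python3 -m handwheel '{"translation": [[-0.001,0,-0.006],[-0.002,0,-0.013],[-0.004,0,-0.021],[-0.006,0,-0.029],[-0.0085,0,-0.037],[-0.011,0,-0.044],[-0.011,0,-0.044]], "twist": [0,0,0,0,0,0,0]}' 255 20
python3 - <<'E'
from h import *
s=state();print(s["position"],s["force"],s["torque"],s["opening"]);
cv2.imwrite("pics/scene12.png",grab_frame("scene")[:,:,::-1]);crop("pics/scene12.png",330,140,110,80,7,"pics/s12.png")
E
```

```text
t: 12.18
position: [0.5084, -0.0519, 0.2299]
orientation: [0.0, 0.713, -0.701, 0.001]
force: [-1.6, -6.4, -0.5]
opening: 0.0189
[ 0.50836607 -0.05189251  0.22989399] [-1.64138764 -6.39011023 -0.53215641] [-2.66615963  0.35467014  0.14832252] 0.0188504034561081
```

View pics/s12.png

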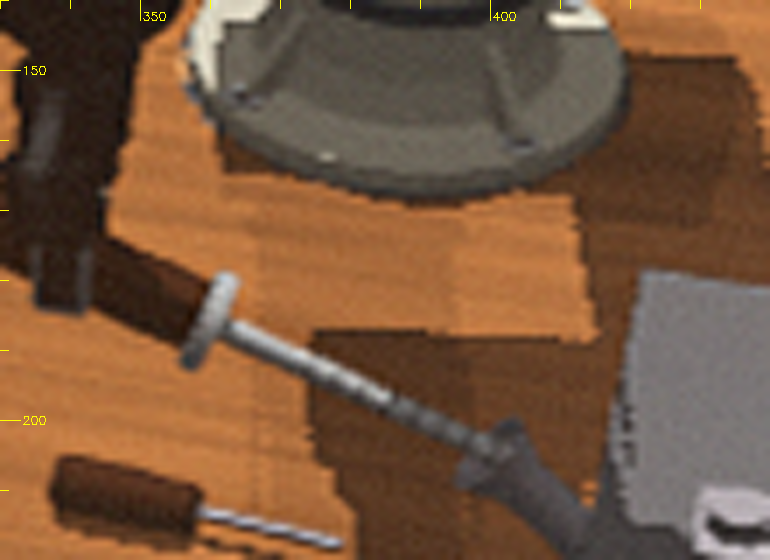

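```bash
python3 -m handwheel '{"translation": [[-0.0035,0,-0.008],[-0.007,0,-0.0155],[-0.011,0,-0.022],[-0.015,0,-0.029],[-0.0195,0,-0.036],[-0.0245,0,-0.0425],[-0.030,0,-0.049],[-0.035,0,-0.055],[-0.035,0,-0.055]], "twist": [0,0,0,0,0,0,0,0,0]}' 255 20
python3 - <<'E'
from h import *
s=state();print(s["position"],s["force"],s["torque"],s["opening"]);
cv2.imwrite("pics/scene13.png",grab_frame("scene")[:,:,::-1]);crop("pics/scene13.png",330,130,110,90,7,"pics/s13.png")
E
```

```text
t: 12.98
position: [0.5082, -0.0149, 0.2847]
orientation: [-0.001, 0.713, -0.701, 0.0]
force: [0.2, -1.8, -1.0]
opening: 0.0192
[ 0.50818893 -0.01493278  0.2846801 ] [ 0.21506384 -1.84511132 -0.95747957] [-1.11793718e+00 -4.52784661e-04 -4.24212105e-02] 0.019177067581368577
```

View pics/s13.png

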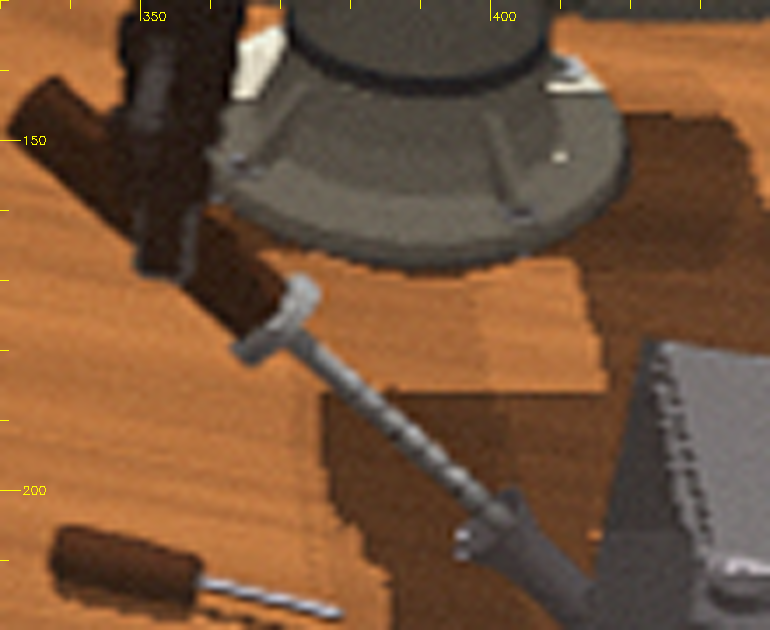

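```bash
python3 - <<'E'
from h import *
np.set_printoptions(precision=4,suppress=True)
s=state();T,t=tool(s);print(t,s["force"])
y=np.radians(1);o=np.array([np.sin(y)*.766,-np.cos(y)*.766,.643]);M=np.array([.506,.111,.162])
im=cv2.imread("pics/scene13.png");x0,y0,w,h=330,130,110,90
im=cv2.resize(im[y0:y0+h,x0:x0+w],None,fx=7,fy=7,interpolation=cv2.INTER_CUBIC)
P=proj("scene",[M+o*.17,M-o*.07]);cv2.line(im,*[tuple(int(v) for v in (p-[x0,y0]+.5)*7) for p in P],(0,255,0),1)
cv2.imwrite("pics/ov3.png",im)
f=-T[:,0]
# rod measured pixels -> in plane x ~ rod plane
def onplane(uv):
    o_,d=ray("scene",uv);n=T[:,1];k=((t-o_)@n)/(d@n);return o_+k*d
A=onplane((333.5,148));B=onplane((371,175));C=onplane((401,203));
for p,q in((A,B),(B,C),(A,C)):
    v=q-p;print(p,q,np.degrees(np.arctan2(-v[2],v@f)))
E
```

```text
[ 0.5081 -0.015   0.2839] [ 0.6343 -1.1898 -2.4078]
[ 0.509  -0.0691  0.3082] [0.5073 0.032  0.2436] 32.58369393626887
[0.5073 0.032  0.2436] [0.5059 0.1172 0.1697] 40.988189589298585
[ 0.509  -0.0691  0.3082] [0.5059 0.1172 0.1697] 36.65698510701449
```

View pics/ov3.png

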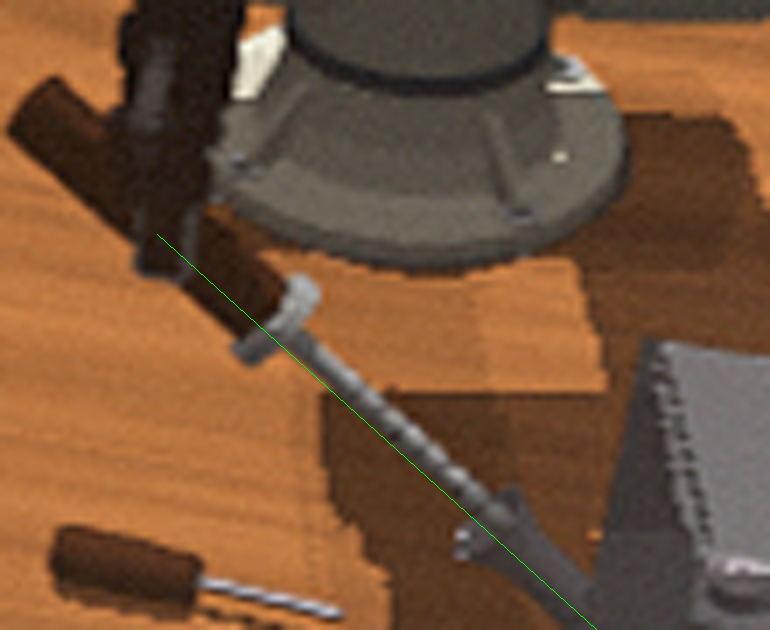

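```bash
python3 -m handwheel '{"translation": [[0.0015,0,0.002],[0.003,0,0.004],[0.0045,0,0.0055],[0.0045,0,0.0055],[0.0015,0,0.008],[-0.0015,0,0.0105],[-0.0045,0,0.013],[-0.0045,0,0.013]], "twist": [0,0,0,0,0,0,0,0]}' 255 20
python3 - <<'E'
from h import *
s=state();print(s["position"],s["force"],s["torque"],s["opening"]);
cv2.imwrite("pics/scene14.png",grab_frame("scene")[:,:,::-1]);crop("pics/scene14.png",330,130,110,90,7,"pics/s14.png")
E
```

```text
t: 13.7
position: [0.5076, -0.0105, 0.2697]
orientation: [-0.0, 0.713, -0.701, -0.001]
force: [-1.0, 2.3, -1.1]
opening: 0.019
[ 0.50761787 -0.01051513  0.26968858] [-0.97530043  2.25663648 -1.06665145] [ 1.26422031 -0.25797008 -0.09230675] 0.018993792105202648
```

View pics/s14.png

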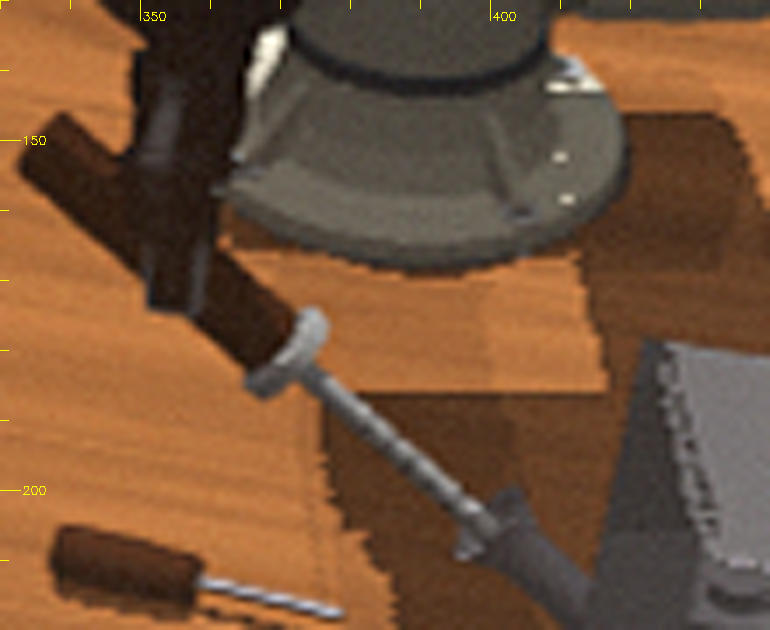

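```bash
python3 -m handwheel '{"translation": [[-0.003,0,0.0026],[-0.006,0,0.005],[-0.010,0,0.0084],[-0.014,0,0.0117],[-0.018,0,0.015],[-0.023,0,0.0193],[-0.023,0,0.0193]], "twist": [0,0,0,0,0,0,0]}' 255 20
python3 - <<'E'
from h import *
s=state();print(s["position"],s["force"],s["torque"],s["opening"]);
cv2.imwrite("pics/scene15.png",grab_frame("scene")[:,:,::-1]);crop("pics/scene15.png",330,130,110,90,7,"pics/s15.png")
E
```

```text
t: 14.33
position: [0.507, 0.0128, 0.2498]
orientation: [-0.0, 0.713, -0.701, -0.001]
force: [0.3, 4.5, -0.1]
opening: 0.0194
[0.50702637 0.01284358 0.2497895 ] [ 0.31929059  4.46752807 -0.09654215] [ 1.99276728 -0.18003034 -0.0604395 ] 0.019426223877055386
```

View pics/s15.png

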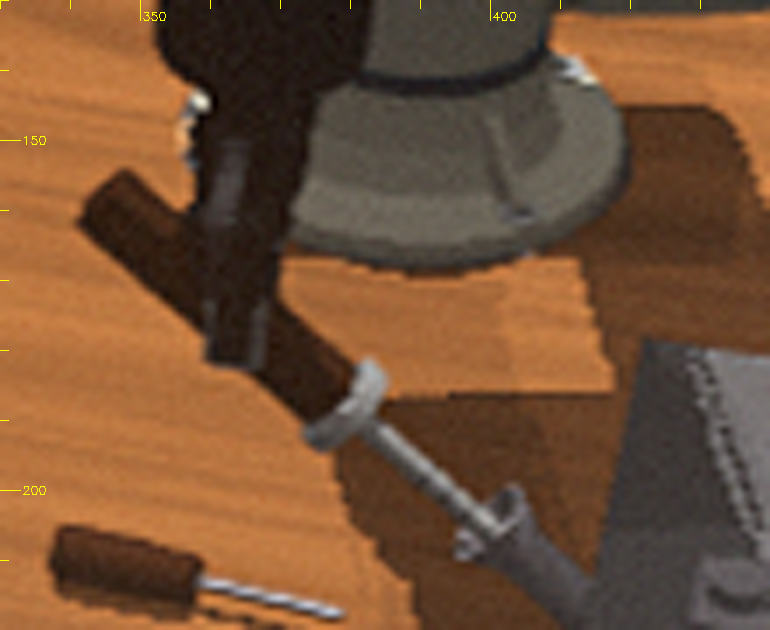

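```bash
python3 -m handwheel '{"translation": [[-0.005,0,0.0015],[-0.009,0,0.005],[-0.013,0,0.0085],[-0.018,0,0.012],[-0.023,0,0.0155],[-0.028,0,0.0195],[-0.0325,0,0.0235],[-0.0325,0,0.0235]], "twist": [0,0,0,0,0,0,0,0]}' 255 20
python3 - <<'E'
from h import *
s=state();print(s["position"],s["force"],s["torque"],s["opening"]);
E
```

```text
t: 15.05
position: [0.5062, 0.0446, 0.2262]
orientation: [0.001, 0.713, -0.701, -0.001]
force: [-0.2, 0.5, -0.8]
opening: 0.019
[0.50619006 0.04462032 0.22619654] [-0.15273218  0.46103804 -0.75144423] [ 0.06401996 -0.05110359 -0.0164435 ] 0.019021997866634176
```

```bash
python3 -m handwheel '{"translation": [[-0.004,0,0.0033],[-0.008,0,0.0067],[-0.011,0,0.0092],[-0.0135,0,0.0113],[-0.0135,0,0.0113]], "twist": [0,0,0,0,0]}' 255 30
python3 -m handwheel '{"translation": [[-0.0015,0,0.0013],[-0.003,0,0.0026],[-0.003,0,0.0026]], "twist": [0,0,0]}'
python3 - <<'E'
from h import *
s=state();print(s["position"],s["force"],s["torque"],s["opening"]);
cv2.imwrite("pics/scene16.png",grab_frame("scene")[:,:,::-1]);crop("pics/scene16.png",350,150,100,80,7,"pics/s16.png")
E
```

```text
t: 15.47
position: [0.5062, 0.0577, 0.2156]
orientation: [0.0, 0.713, -0.701, -0.0]
force: [-0.6, 0.0, -1.1]
opening: 0.0191
t: 15.72
position: [0.5063, 0.0605, 0.2134]
orientation: [0.0, 0.713, -0.701, -0.0]
force: [-0.3, -0.8, -0.7]
opening: 0.0189
[0.50631001 0.06049601 0.21338429] [-0.34239883 -0.83156115 -0.68068264] [-0.03647975  0.03919837 -0.08484905] 0.0189223825793205
```

View pics/s16.png

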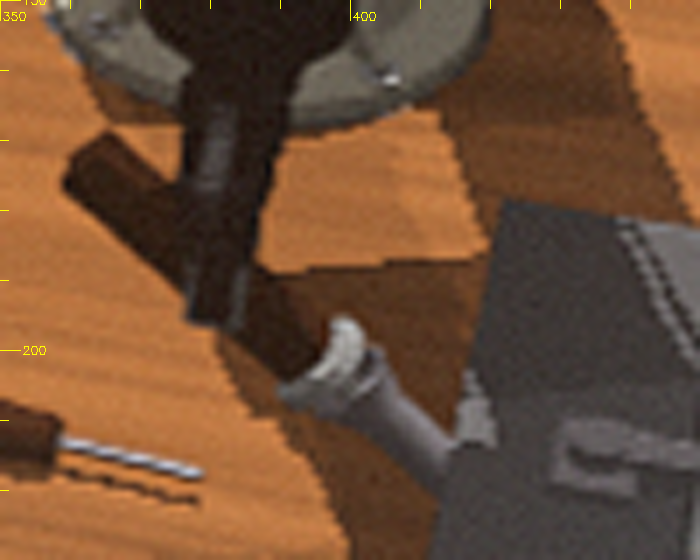

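Nearly seated: a small gap between collar (398,203) and mouth rim (402,204). Push on slowly, watching force.

```bash
python3 -m handwheel '{"translation": [[-0.0015,0,0.0013],[-0.003,0,0.0026],[-0.003,0,0.0026]], "twist": [0,0,0]}'
python3 -m handwheel '{"translation": [[-0.0015,0,0.0013],[-0.003,0,0.0026],[-0.003,0,0.0026]], "twist": [0,0,0]}'
```

```text
t: 16.02
position: [0.5062, 0.0636, 0.2107]
orientation: [0.0, 0.713, -0.701, -0.0]
force: [-0.2, 0.3, -1.2]
opening: 0.0195
t: 16.27
position: [0.5064, 0.0664, 0.2084]
orientation: [0.0, 0.713, -0.701, 0.0]
force: [0.1, -0.6, -1.6]
opening: 0.0193
```

```bash
python3 -m handwheel '{"translation": [[-0.0015,0,0.0013],[-0.003,0,0.0026],[-0.003,0,0.0026]], "twist": [0,0,0]}'
python3 -m handwheel '{"translation": [[-0.001,0,0.0008],[-0.002,0,0.0017],[-0.002,0,0.0017]], "twist": [0,0,0]}'
python3 - <<'E'
from h import *
s=state();print(s["position"],s["force"],s["torque"],s["opening"]);
cv2.imwrite("pics/scene17.png",grab_frame("scene")[:,:,::-1]);crop("pics/scene17.png",350,150,100,80,7,"pics/s17.png")
E
```

```text
t: 16.52
position: [0.5065, 0.0667, 0.2084]
orientation: [0.001, 0.713, -0.701, 0.003]
force: [-4.5, -9.5, 11.6]
opening: 0.0189
t: 16.77
position: [0.5065, 0.0668, 0.2084]
orientation: [0.002, 0.713, -0.701, 0.004]
force: [-7.6, -14.3, 21.2]
opening: 0.0189
[0.50649983 0.06681656 0.20839018] [ -7.60745835 -14.26382176  21.15789856] [-5.04680141  2.69939773  0.17352719] 0.018860294772906648
```

View pics/s17.png

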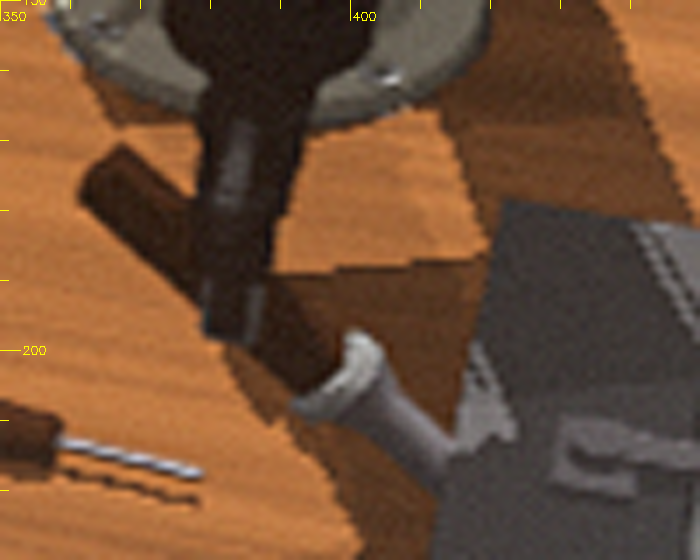

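```bash
python3 -m handwheel '{"translation": [[0.006,0,-0.005],[0.014,0,-0.0117],[0.025,0,-0.021],[0.038,0,-0.032],[0.051,0,-0.043],[0.064,0,-0.0537],[0.077,0,-0.0646],[0.09,0,-0.0755],[0.1,0,-0.084],[0.1,0,-0.084]], "twist": [0,0,0,0,0,0,0,0,0,0]}' 255 30
python3 - <<'E'
from h import *
s=state();print(s["position"],s["force"],s["torque"],s["opening"]);
cv2.imwrite("pics/scene18.png",grab_frame("scene")[:,:,::-1]);crop("pics/scene18.png",330,120,110,100,6,"pics/s18.png")
E
```

```text
t: 17.65
position: [0.5087, -0.0304, 0.2903]
orientation: [-0.001, 0.712, -0.702, 0.001]
force: [0.5, 0.3, -1.2]
opening: 0.019
[ 0.50871749 -0.03039956  0.29027718] [ 0.51274348  0.25671707 -1.23229652] [-0.03017671 -0.05875933 -0.00461675] 0.019045992295817164
```

View pics/s18.png

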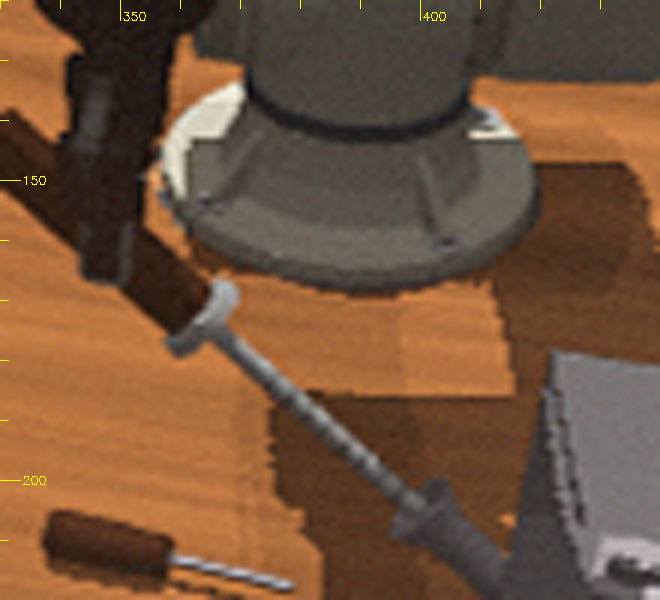

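```bash
python3 -m handwheel '{"translation": [[0.01,0,-0.0083],[0.022,0,-0.018],[0.034,0,-0.028],[0.0385,0,-0.032],[0.0385,0.01,-0.042],[0.0385,0.03,-0.042],[0.0385,0.05,-0.042],[0.0385,0.064,-0.042],[0.0385,0.064,-0.042]], "twist": [0,0,0,0,0,0,0,0,0]}' 255 30
python3 -m handwheel '{"translation": [[-0.01,0,0],[-0.03,0,0],[-0.05,0,0],[-0.07,0,0],[-0.085,0,0],[-0.089,0,0],[-0.089,0,0],[-0.089,0,0]], "twist": [0,0,0,0,0,0,0,0]}' 255 30
python3 - <<'E'
from h import *
s=state();print(s["position"],s["force"],s["torque"],s["opening"]);
cv2.imwrite("pics/scene19.png",grab_frame("scene")[:,:,::-1]);crop("pics/scene19.png",340,100,160,120,5,"pics/s19.png")
E
```

```text
t: 18.45
position: [0.4421, -0.068, 0.3311]
orientation: [-0.001, 0.713, -0.701, 0.0]
force: [0.5, 0.2, -0.8]
opening: 0.0188
t: 19.12
position: [0.4431, 0.0211, 0.3299]
orientation: [0.0, 0.713, -0.701, -0.0]
force: [0.3, -0.1, -0.9]
opening: 0.0192
[0.44307959 0.02105189 0.32994322] [ 0.26582662 -0.05494718 -0.94929095] [-0.04269188  0.08265377 -0.05108248] 0.01922293794998211
```

View pics/s19.png

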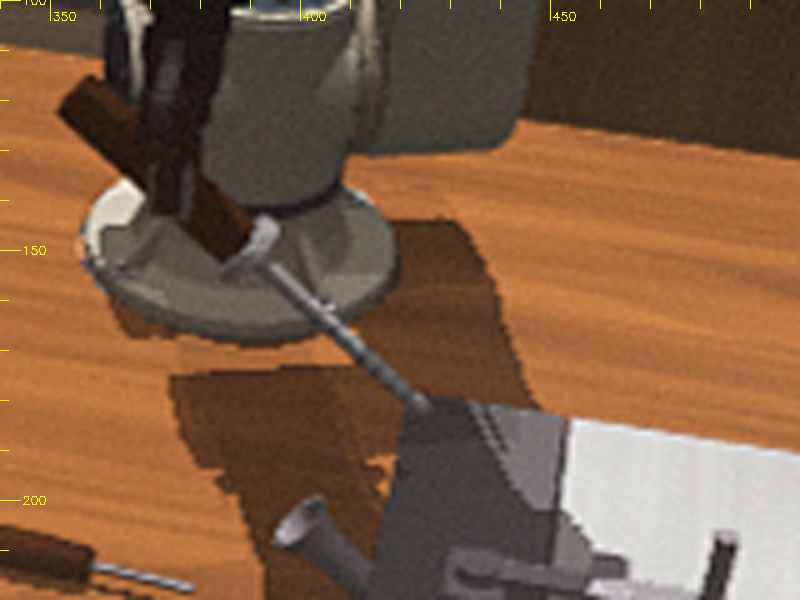

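```bash
python3 -m handwheel '{"translation": [[0,0,0.01],[0,0,0.022],[0,0,0.032],[0,0,0.04],[0,0,0.048],[0,0,0.056],[0,0,0.064],[0,0,0.072],[0,0,0.08],[0,0,0.08]], "twist": [0,0,0,0,0,0,0,0,0,0]}' 255 20
python3 - <<'E'
from h import *
s=state();print(s["position"],s["force"],s["torque"],s["opening"]);
cv2.imwrite("pics/scene20.png",grab_frame("scene")[:,:,::-1]);crop("pics/scene20.png",340,120,160,120,5,"pics/s20.png")
E
```

```text
t: 20.0
position: [0.4425, 0.021, 0.2484]
orientation: [0.0, 0.713, -0.701, -0.001]
force: [0.7, 0.5, 1.4]
opening: 0.0193
[0.44253234 0.02104534 0.24836025] [0.74271452 0.4664682  1.44229133] [ 0.50950739 -0.31613279 -0.08753322] 0.01931017626379769
```

View pics/s20.png

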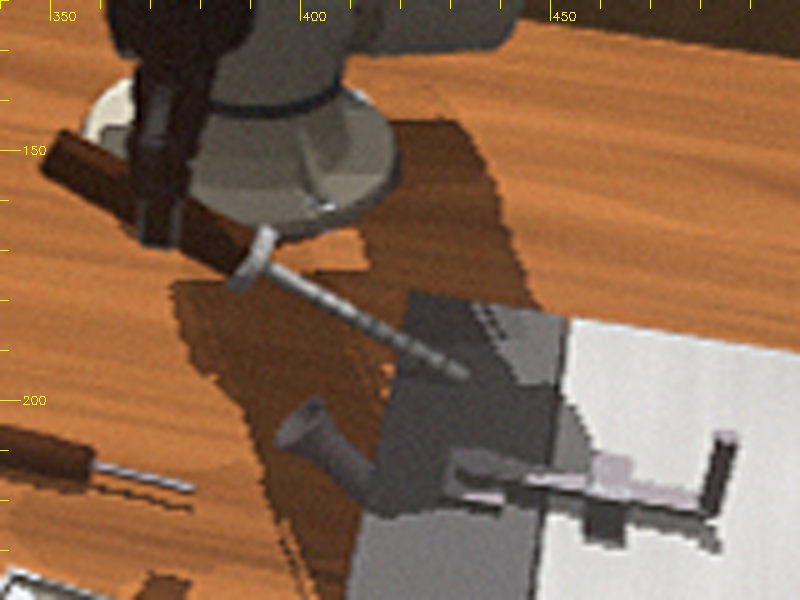

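```bash
python3 -m handwheel '{"translation": [[0,0,0.008],[0,0,0.016],[0,0,0.024],[0,0,0.032],[0,0,0.04],[0,0,0.048],[0,0,0.056],[0,0,0.064],[0,0,0.072],[0,0,0.072]], "twist": [0,0,0,0,0,0,0,0,0,0]}' 255 20
python3 - <<'E'
from h import *
s=state();print(s["position"],s["force"],s["torque"],s["opening"]);
cv2.imwrite("pics/scene21.png",grab_frame("scene")[:,:,::-1]);crop("pics/scene21.png",340,140,120,90,6,"pics/s21.png")
T,t=tool(s);f=-T[:,0]
for off in(-.003,-.006):
 for th in(0,2,4):
  a=np.radians(th);u=f*np.cos(a)+np.array([0,0,-1])*np.sin(a);print(off,th,[proj("scene",t+u*L+[0,0,off])[0].round(1) for L in(-.06,.068,.198)])
E
```

```text
t: 20.88
position: [0.4422, 0.0209, 0.1761]
orientation: [0.001, 0.713, -0.701, -0.001]
force: [-0.3, 0.4, 0.5]
opening: 0.0189
[0.44219952 0.02086717 0.17612911] [-0.25595377  0.4442433   0.54355108] [ 0.53018504 -0.1893165  -0.11186298] 0.01894985692561115
-0.003 0 [array([349. , 178.3]), array([394.8, 185.9]), array([443. , 193.8])]
-0.003 2 [array([349.1, 177.7]), array([394.7, 186.6]), array([442.6, 195.9])]
-0.003 4 [array([349.2, 177.1]), array([394.5, 187.3]), array([442. , 197.9])]
-0.006 0 [array([349. , 179.2]), array([394.6, 186.8]), array([442.8, 194.7])]
-0.006 2 [array([349. , 178.6]), array([394.6, 187.4]), array([442.4, 196.7])]
-0.006 4 [array([349.1, 178. ]), array([394.4, 188.1]), array([441.9, 198.7])]
```

View pics/s21.png

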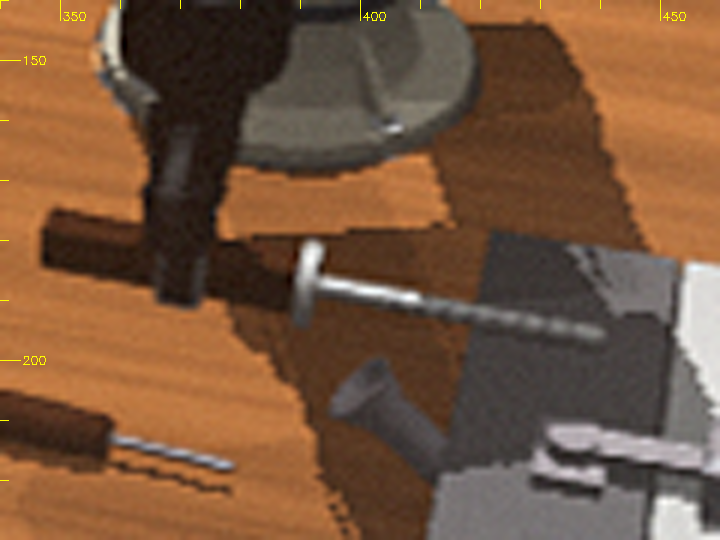

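```bash
python3 -m handwheel '{"translation": [[0,0,0.0015],[0,0,0.003],[0,0,0.003]], "twist": [0,0,0]}' 255 20
python3 -m handwheel '{"translation": [[0,0,0.001],[0,0,0.002],[0,0,0.002],[0,0,0.002]], "twist": [0,0,0,0]}' 255 20
python3 - <<'E'
from h import *
s=state();print(s["position"],s["force"],s["torque"],s["opening"]);
cv2.imwrite("pics/scene22.png",grab_frame("scene")[:,:,::-1]);crop("pics/scene22.png",340,150,110,70,7,"pics/s22.png")
cv2.imwrite("pics/wrist22.png",grab_frame("wrist")[:,:,::-1])
E
```

```text
t: 21.18
position: [0.4431, 0.0208, 0.1752]
orientation: [-0.0, 0.713, -0.701, 0.0]
force: [-0.3, 0.6, 1.3]
opening: 0.019
t: 21.52
position: [0.4432, 0.0208, 0.1732]
orientation: [-0.0, 0.713, -0.701, 0.0]
force: [-1.3, -1.7, 1.9]
opening: 0.0191
[0.44319789 0.02081698 0.17323026] [-1.32654752 -1.68068955  1.92298327] [0.16835176 0.11876623 0.02500575] 0.019103227372177168
```

View pics/s22.png

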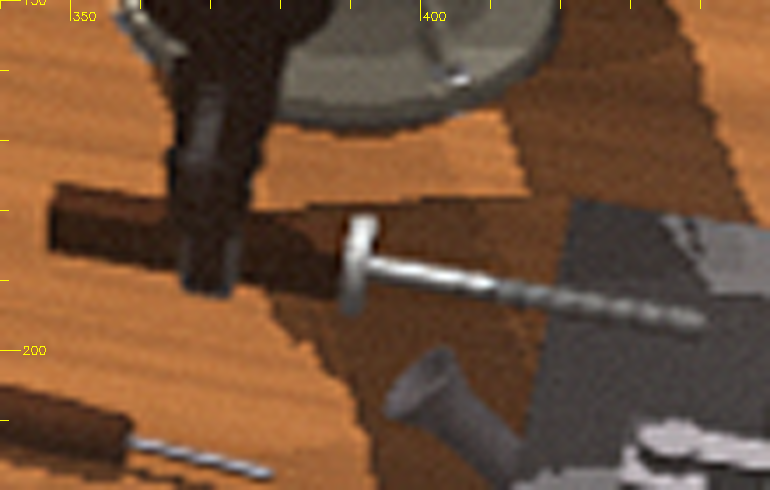

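View pics/wrist22.png

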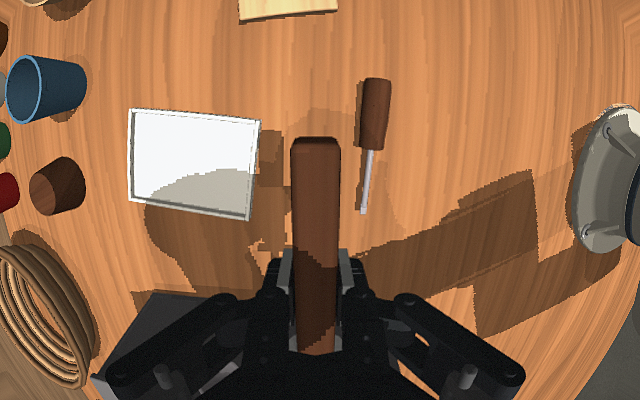

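```bash
python3 -m handwheel '{"translation": [[0,0,0.001],[0,0,0.002],[0,0,0.002],[0,0,0.002]], "twist": [0,0,0,0]}' 255 20
python3 -m handwheel '{"translation": [[0,0,0],[0,0,0],[0,0,-0.01],[0,0,-0.025],[0,0,-0.04],[0,0,-0.04],[0,0,-0.04]], "twist": [0,0,0,0,0,0,0]}' 255 80
python3 - <<'E'
from h import *
s=state();print(s["position"],s["force"],s["torque"],s["opening"]);
cv2.imwrite("pics/scene23.png",grab_frame("scene")[:,:,::-1]);crop("pics/scene23.png",340,140,110,70,7,"pics/s23.png")
T,t=tool(s);f=-T[:,0]
for off in(-.006,):
 for th in(-2,0,2):
  a=np.radians(th);u=f*np.cos(a)+np.array([0,0,-1])*np.sin(a);print(off,th,[proj("scene",t+u*L+[0,0,off])[0].round(1) for L in(-.067,.061,.191)])
E
```

```text
t: 21.95
position: [0.4432, 0.0208, 0.1712]
orientation: [-0.0, 0.713, -0.701, 0.0]
force: [0.5, -0.7, 2.0]
opening: 0.019
t: 22.53
position: [0.4429, 0.021, 0.2107]
orientation: [-0.0, 0.713, -0.701, -0.0]
force: [-1.0, 0.4, -0.6]
opening: 0.0186
[0.44287034 0.02101092 0.21071743] [-1.04001129  0.44802346 -0.63612393] [-0.01000318  0.04402369 -0.02027215] 0.018577680739183724
-0.006 -2 [array([347. , 169.5]), array([393.4, 175.6]), array([442.5, 182. ])]
-0.006 0 [array([347. , 168.8]), array([393.3, 176.2]), array([442.2, 184.1])]
-0.006 2 [array([347.1, 168.1]), array([393.2, 176.9]), array([441.8, 186.1])]
```

View pics/s23.png

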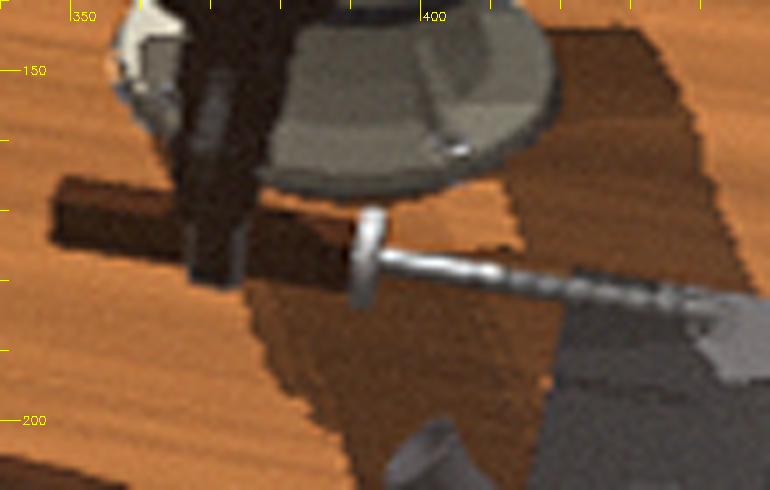

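```bash
python3 -m handwheel '{"translation": [[0.01,0,0],[0.03,0,0],[0.055,0,0],[0.08,0,0],[0.105,-0.003,0],[0.13,-0.015,0],[0.155,-0.03,0],[0.18,-0.05,0.005],[0.2,-0.07,0.015],[0.212,-0.09,0.028]], "twist": [0,0,0,0,0,0,0,0,0,0]}' 255 80
python3 -m handwheel '{"translation": [[0.002,-0.018,0.012],[0.003,-0.03,0.024],[0.003,-0.037,0.036],[0.003,-0.0395,0.044],[0.003,-0.0395,0.047],[0.003,-0.0395,0.047],[0.003,-0.0395,0.047],[0.003,-0.0395,0.047]], "twist": [0,0,0,0,0,0,0,0]}' 255 80
python3 - <<'E'
from h import *
s=state();print(s["position"],s["force"],s["torque"],s["opening"],s["joint_vel"].round(4));
for n in("scene","side","wrist"):cv2.imwrite(f"pics/{n}24.png",grab_frame(n)[:,:,::-1])
crop("pics/scene24.png",230,150,150,140,5,"pics/s24.png")
crop("pics/side24.png",250,150,180,130,4,"pics/d24.png")
T,t=tool(s);f=-T[:,0];print("tip",t+f*.191-[0,0,.006])
for th in(-2,0,2):
  a=np.radians(th);u=f*np.cos(a)+np.array([0,0,-1])*np.sin(a)
  for n in("scene","side"):print(n,th,[proj(n,t+u*L-[0,0,.006])[0].round(1) for L in(-.067,.061,.191)])
E
```

```text
t: 23.42
position: [0.5369, -0.1924, 0.1821]
orientation: [0.0, 0.712, -0.702, -0.0]
force: [0.5, -0.3, -2.0]
opening: 0.0186
t: 24.08
position: [0.5762, -0.192, 0.1373]
orientation: [-0.0, 0.713, -0.701, 0.001]
force: [-0.4, -0.4, 0.1]
opening: 0.0188
[ 0.5762253  -0.19196393  0.1373024 ] [-0.37672065 -0.39361922  0.05514237] [ 0.01442958 -0.05019994  0.06440535] 0.018777859781839653 [ 0.0013 -0.0006  0.0061 -0.001   0.0012  0.0002]
tip [ 0.57290049 -0.00099289  0.13121957]
scene -2 [array([258.7, 205.4]), array([303.3, 212.3]), array([350.7, 219.6])]
side -2 [array([350. , 241.9]), array([344.9, 211.9]), array([340.5, 185.6])]
scene 0 [array([258.6, 204.7]), array([303.4, 212.9]), array([350.6, 221.5])]
side 0 [array([350. , 241.3]), array([344.9, 212.4]), array([340.4, 187.2])]
scene 2 [array([258.5, 204.1]), array([303.4, 213.5]), array([350.5, 223.4])]
side 2 [array([350.1, 240.7]), array([344.8, 213. ]), array([340.3, 188.9])]
```

View pics/s24.png

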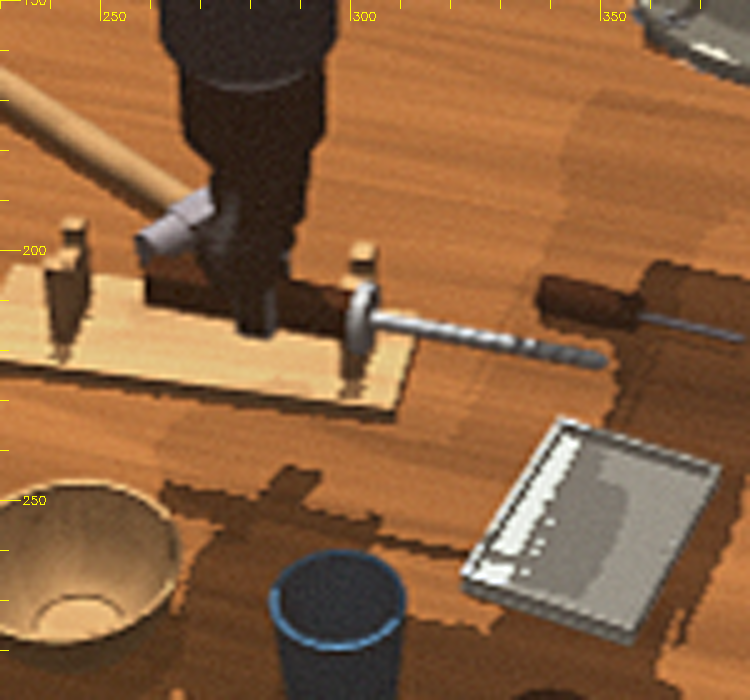

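View pics/d24.png

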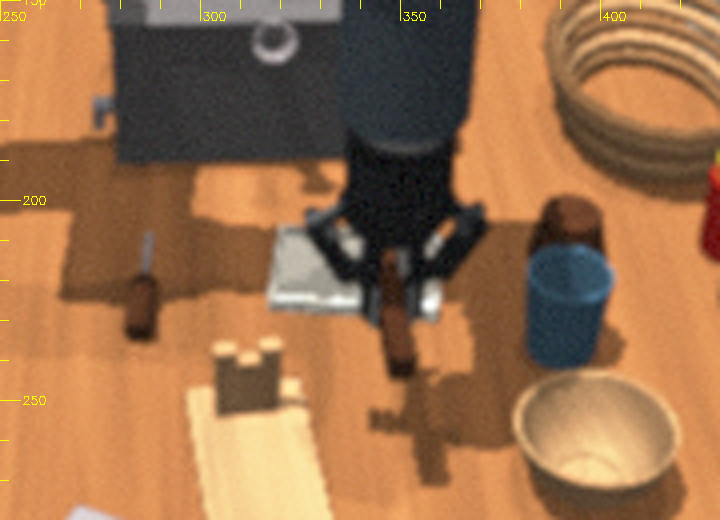

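View pics/scene24.png

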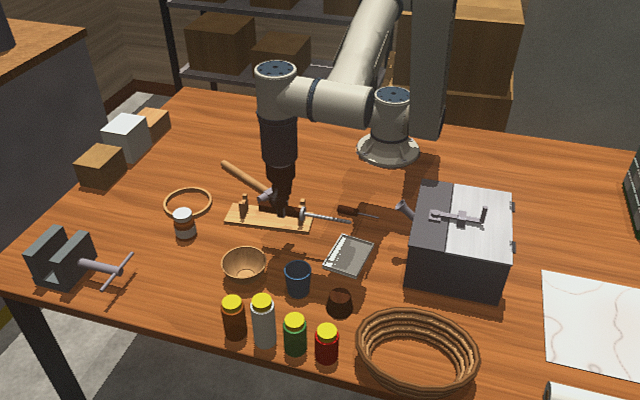

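```bash
python3 -m handwheel '{"translation": [[0,0,0],[0,0,0],[0,0,0],[0,0,0]], "twist": [0,0,0,0]}' 255 80
python3 - <<'E'
from h import *
print(proj("scene",(.573,-.001,.014)),state()["joint_vel"].round(4))
cv2.imwrite("pics/scene25.png",grab_frame("scene")[:,:,::-1]);print(np.abs(cv2.imread("pics/scene25.png").astype(int)-cv2.imread("pics/scene24.png")).mean())
print(finish_job())
E
```

```text
t: 24.57
position: [0.5762, -0.192, 0.1361]
orientation: [-0.0, 0.713, -0.701, 0.0]
force: [-0.3, -0.4, -1.2]
opening: 0.0184
[[348.83542484 253.49827604]] [-0.0009  0.0029 -0.0006 -0.0002  0.0007  0.0005]
3.0041458333333333
the job is handed in; nothing more can be done
None
```

The job is done and handed in at about 24.7 s. No verdict came back.

- **Latch:** I swung it closed until it stopped firmly, with the force rising to about 18 N. The pictures show the bar in its catch, including the one taken just before handing in.
- **Into the tube:** I took the rod by its handle. The tool can only point down, so I tilted the rod by levering its tip in the tube's flared mouth. The first try slipped out over the lip without harm, and the second worked. I then slid it down until the collar stopped on the mouth. The hand stopped moving while the force rose to about 27 N, and the picture shows no gap.
- **Levelling:** I drew the rod right out, then leveled it by resting its shaft lightly on the tank's lid, with about 2 N. Its handle shifted about 7 mm back in the grip during this.
- **Final pose:** The rod is held at 80 N, still, and level to about 1° by its slope in the scene picture. The tip is at about (0.573, -0.001, 0.13) m, which is near the tray's middle and about 11.7 cm above its rim. It looks clear of everything else.

Nothing failed in the last checks. Separate estimates of the mouth and tray positions disagreed by a few millimetres (up to about 8 mm for the tray), but this did not affect the result. The other things on the bench look unmoved by eye; I did not measure them.

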